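Hang the display unit on the console and link it

ROBOT

A 7-joint arm with a two-finger parallel gripper is mounted at the origin on the work surface. World frame = base frame: x ahead of the robot, y to its left, z up, the work surface at z = 0. Lengths are in mm, angles in rad, forces in N, time in s.
With the tool pointing down it reaches from about 425 to 875 mm from the base axis. Payload 4.7 kg.
Tool frame: the origin (TCP) lies between the finger pads; the fingertips stand 17 mm ahead of it and the grasp point (between the pads) lies 2 mm behind it; x points along the fingers, z is the direction in which the jaws open and shut, and the axes are right-handed (so a half turn about x gives the same grasp; the last joint's range is limited). The gripper opens to 87 mm and grips with 3 to 60 N. Pads are 19 mm wide; open, the fingers measure 117 mm over their backs; the gripper's body (75 mm by 190 mm) begins 51 mm behind the grasp point.
Start: joints at [1.275, 0.321, -0.07, 1.45, 0.023, 1.371, -0.057], TCP at [198.145, -619.082, 239.587] pointing down, gripper open.
Joint ranges: [-2.86, 2.86], [-0.3, 2.09], [-1.38, 1.24], [0.06, 2.45], [-1.56, 4.7], [0.09, 2.05], [-2.69, 2.69]. Speed limits (rad/s): [2.57, 2.57, 3.14, 3.14, 3.14, 3.14, 3.14].

INTERFACE

Orientations are given as a rotation vector (axis times angle).
In Python, from cell import monitor, optics, ticket gives the robot as it stands.
- The arm moves only by the shell command python3 -m pendant 'ROWS' [FORCE]. ROWS is JSON, a list of rows, each a list of 5 numbers: the closure, from -1 (fully open) to 1 (shut), so that 0 is half open, then the shift along the tool's x, y, z in cm, then the turn about the tool's x in rad. A call has 1 to 5 rows; each row shifts and turns the commanded pose from where the row before left it, along the tool's axes as they then stand; what a row does not reach is not made up. A row lasts 1/12 s, in which the tool goes at most 41.7 mm and 7.16 degrees, less where a joint would pass 70% of its speed; a pose out of reach is approached as far as the arm can. A call is refused whole if a number of a shift passes 4.17 or a number of a turn 0.125, either way. A call with a gripper value outside its range is refused whole. The fingers move at their own pace and stop on an object; FORCE is the grip in N (left out, the last holds). Time passes only in rows, so rows that do not move let the fingers close. It gives the time, the measured TCP pose, the force and the opening at its end, in the units of the state.
- monitor.sense(): the state, without advancing time (a new reading comes with each control period).
- optics.get_image(name): name is "scene" or "top"; returns the picture (480x640x3 uint8, blue, green, red); there is no depth.
- optics.camera_params(name): a dict with "mtx" (3x3 intrinsics, pixels), "k1" (the pictures are not rectified: a ray, as slopes to the right and down, at radius r is drawn at 1 + k1 r^2 times it, then the intrinsics apply), "rvec" (rotation vector, rad) and "tvec" (3), from world to camera coordinates, as OpenCV has them. Camera axes: x right, y down, z forward; pixel columns grow to the right and rows downward; lengths in mm; the calibration is good to about 2 mm. A picture is of the moment at which its call begins. camera_params takes no time and is no camera call.
- ticket.sign_off(): hands the job in, once; it reports no verdict.
The state is a dict: "t": time; "joint_positions": joint angles; "qvel": joint speeds; "joint_efforts": joint torques, N m; "position": TCP position; "eef_rot": TCP orientation; "force": force on the tool from outside, world axes, zero at the start; "moment": the same for the moment, N m; "finger_gap": finger opening in mm.
Only numpy, scipy, OpenCV 4.12 (cv2) and the standard library are available. Lean on these libraries where they do the work, as an engineer would, in place of code of your own. Each camera call takes 0.05 s, during which the arm holds its last target.

TASK

Hang the loose display unit on the sloped console: slip its keyhole over the headed stud, slide it down the slope until the stud is fully home in the narrow slot and the unit hangs straight, and let go. Then slide the yellow dust cover fully up, press the green link button all the way down, and slide the cover fully shut again. Leave everything else on the bench where it is.

Things in the scene. Friction and masses are not known exactly. Their poses are not given: they have to be found in the camera images.
- unit: the loose display unit, lying on its back on the bench: aluminium back plate 120 (its x) x 80 (its y) x 4 thick, and on the plate a blue housing 52 (x) x 46 (y) x 30 high (top 34 above the underside, with a dark screen) to grasp across its 46 width. Origin at the centre of the plate's underside; +x is the upper end, with the keyhole; z points out of the screen. The housing spans x -55 to -3; the plate sticks out 17 beside it on each side. About 0.25 kg
- unit_grip (a point): centre of the unit's blue housing, half-way up (19 above the plate's underside, at x = -29, y = 0 of the unit); axes as the unit
- keyhole (a point): centre of the wide hole of the keyhole, 26 across, at the plate's underside (x = +18 of the unit); axes as the unit. The narrow slot, 13 wide, runs from it towards the unit's +x
- slot_end (a point): where the stud's axis stands when the unit hangs fully home in the closed end of the narrow slot, at the plate's underside (x = +41 of the unit, 23 beyond the wide hole's centre); axes as the unit
- stud: steel headed stud standing on the console's sloped face: shank 9 across, and from 7.5 to 11.5 above the face a round head 20 across. Origin on the face at the stud's foot; z is the face's outward normal, tilted 30 degrees from vertical, leaning away from the robot; x points up the slope, roughly towards the robot; y across the face. A grey panel 100 wide is inlaid in the face round it. Fixed
- console: the white control console, 300 wide (y), with a 200 long face sloped 30 degrees that looks up and away from the robot: its high edge (z about 135) is on the robot's side, its low edge (z about 35) on the far side. Origin at the centre of its underside; x points to the high edge; the centre of the face is 85 above the origin. Stud 70 to its -y side and 45 up the slope from the centre of the face; button 75 to its +y side and 50 down the slope from the centre of the face. Fixed
- cover (a joint): sliding yellow dust cover over the button: 0 = fully shut (down the slope, over the button), 0.055 m = fully open (up the slope). Light friction, about 1.5 N; it stays where it is left
- cover_fin (a point): a point on the black fin in the middle of the yellow cover, to pinch across its 10 thickness: the fin is 10 (y) x 26 (x, along the slide) and stands 24 high on the cover. This point is 10 below the fin's top, and 34 above the console face. Axes as the stud's (x up the slope, z the face's normal); moves with the cover. Cover 52 x 54, its top 20 above the face
- button (a joint): travel of the button: 0 = up, 0.005 m = fully down; about 4 N bottoms it; it springs back
- button_top (a point): centre of the top of the green round button, 26 across, 13 above the face when up; it is pressed straight towards the face. Axes as the stud's. Hidden under the cover while that is shut
- tape_roll: grey tape roll lying flat, a ring 100 across and 40 high; origin at the centre of its underside
- amber_bottle: amber reagent bottle, 66 across, 150 high; origin at the centre of its underside
- wash_bottle: white wash bottle, 70 across, 160 high; origin at the centre of its underside
- beaker: glass beaker, 66 across, 80 high; origin at the centre of its underside
- dish: white ceramic dish, 90 across, 35 high; origin at the centre of its underside
- spatula: lab spatula about 160 long lying flat; origin about its middle, x along its length
- vial_rack: white block of capped vials, 60 x 120, 50 high; origin at the centre of its underside
Not all that is in view belongs to the job. What is shaped like the unit but orange or red is not meant.

How it is judged:
By the outcome, as a careful person would: the job done as asked, in the order asked, and still so for the second after the job is handed in, with the robot touching nothing.
It also fails if it takes over 62 s, if anything falls off the work surface, if the arm or the gripper's body presses on something with over 40 N, if the wrist force passes 120 N, or if a joint passes its speed limit or range.

## Working session

There is one attempt and no reset: what is moved stays moved. The work goes in short steps, Python scripts to look and compute and a shell command to move; the robot and the scene stay as the last step left them, time stands still between calls to the robot, and variables do not carry over. Pictures are saved under pics/ and viewed, and the job is handed in when it is done.

```bash
ls; mkdir -p pics; python3 - <<'E'
from cell import monitor, optics
import cv2
s=monitor.sense()
print(s)
for n in("scene","top"):
    p=optics.camera_params(n);print(n,p)
    cv2.imwrite(f"pics/{n}0.png",optics.get_image(n))
E
```

```text
pics
{'t': 0.0, 'joint_positions': array([ 1.27508756,  0.32182502, -0.07009775,  1.45171082,  0.02259888,
        1.37078617, -0.05693389]), 'qvel': array([ 2.14774379e-03, -7.60000624e-04, -2.59737441e-04,  3.58673193e-04,
        3.08406523e-04,  1.18292682e-03,  1.80587160e-05]), 'joint_efforts': array([ 7.71268951e-04, -4.91284561e+01, -4.03220225e-01, -3.12536144e+01,
       -6.37623598e-02,  4.37272363e-02,  1.62269348e-04]), 'position': array([ 197.96826816, -618.55742136,  238.44228999]), 'eef_rot': array([ 0.97912622,  1.341652  , -0.97735543]), 'force': array([ 0.16983749, -1.06369249, -0.66887423]), 'moment': array([-0.00674184,  0.04871312, -0.00738219]), 'finger_gap': 87.08945750137933}
scene {'mtx': array([[581.45155044,   0.        , 313.12888133],
       [  0.        , 581.45155044, 237.73344563],
       [  0.        ,   0.        ,   1.        ]]), 'k1': 0.054576455256439116, 'rvec': array([ 1.76379923,  2.05569127, -0.62818203]), 'tvec': array([ 117.23895522, -390.49164519, 2093.56561237])}
top {'mtx': array([[538.33208229,   0.        , 320.82084041],
       [  0.        , 538.33208229, 250.67218046],
       [  0.        ,   0.        ,   1.        ]]), 'k1': 0.016699410655187284, 'rvec': array([ 2.20775566, -2.16940047,  0.05223596]), 'tvec': array([ -24.85188361,  554.39035408, 1416.68281608])}
```

View pics/scene0.png

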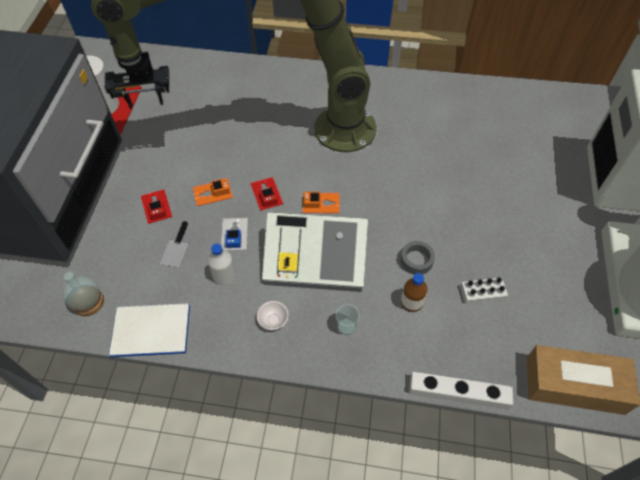

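View pics/top0.png

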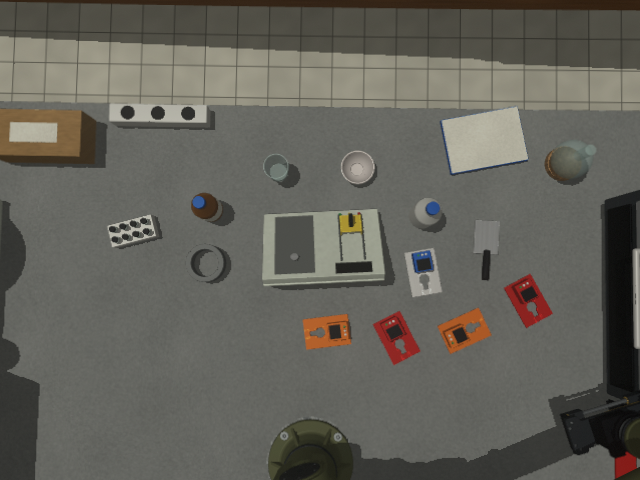

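Top view: the unit candidates are blue/aluminium (423,272), orange (327,332) and (464,331), red (397,337) and (528,300). Only (423,272) has the blue housing and bare plate. The stud is at (294,257), the cover at (350,222). Next I enlarge and measure.

```bash
cat > h.py <<'E'
import numpy as np, cv2
from scipy.spatial.transform import Rotation as R
from cell import monitor, optics
def cam(n):
    p=optics.camera_params(n); return p['mtx'],np.array([p['k1'],0,0,0,0.]),np.array(p['rvec']),np.array(p['tvec'])
def proj(n,P):
    K,d,r,t=cam(n); return cv2.projectPoints(np.float64(P).reshape(-1,1,3),r,t,K,d)[0].reshape(-1,2)
def ray(n,uv):
    K,d,r,t=cam(n); x=cv2.undistortPoints(np.float64(uv).reshape(-1,1,2),K,d).reshape(-1,2)
    M=cv2.Rodrigues(r)[0]; return -M.T@t,(M.T@np.c_[x,np.ones(len(x))].T).T
def onz(n,uv,z):
    c,D=ray(n,uv); return c+D*((z-c[2])/D[:,2])[:,None]
def tri(a,b):
    P=[]
    for u,v in zip(np.float64(a).reshape(-1,2),np.float64(b).reshape(-1,2)):
        c1,d1=ray('scene',[u]);c2,d2=ray('top',[v]);d1=d1[0];d2=d2[0]
        s=np.linalg.lstsq(np.c_[d1,-d2],c2-c1,rcond=None)[0]
        P.append(np.r_[(c1+d1*s[0]+c2+d2*s[1])/2,np.linalg.norm(c1+d1*s[0]-c2-d2*s[1])])
    return np.array(P)
def crop(n,x0,y0,w,h,f,out,im=None):
    im=optics.get_image(n) if im is None else im
    cv2.imwrite(out,cv2.resize(im[y0:y0+h,x0:x0+w],None,fx=f,fy=f,interpolation=cv2.INTER_CUBIC))
def st():
    s=monitor.sense(); 
    np.set_printoptions(precision=3,suppress=True)
    print('t',s['t'],'pos',s['position'],'gap',s['finger_gap'],'F',s['force'],'M',s['moment']); m=R.from_rotvec(s['eef_rot']).as_matrix()
    print(m,'q',s['joint_positions']); return s,m
E
python3 - <<'E'
from h import *
a=cv2.imread('pics/top0.png');b=cv2.imread('pics/scene0.png')
crop('top',255,200,200,110,4,'pics/c1.png',a)
crop('scene',210,180,170,120,4.6,'pics/c2.png',b)
E
```

```text
(no output)
```

View pics/c1.png

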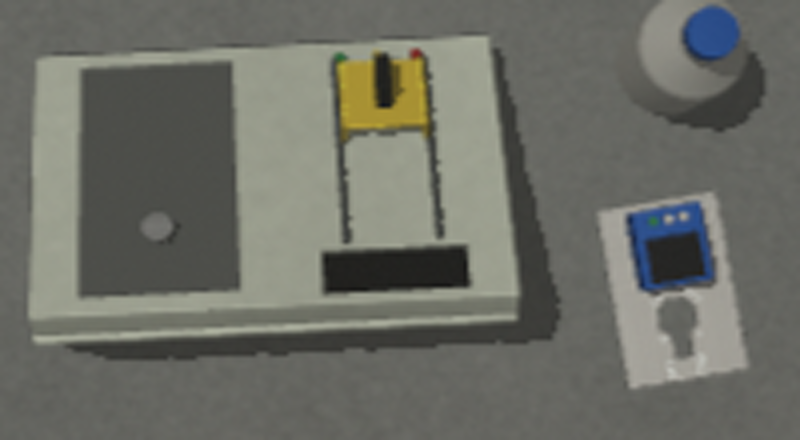

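View pics/c2.png

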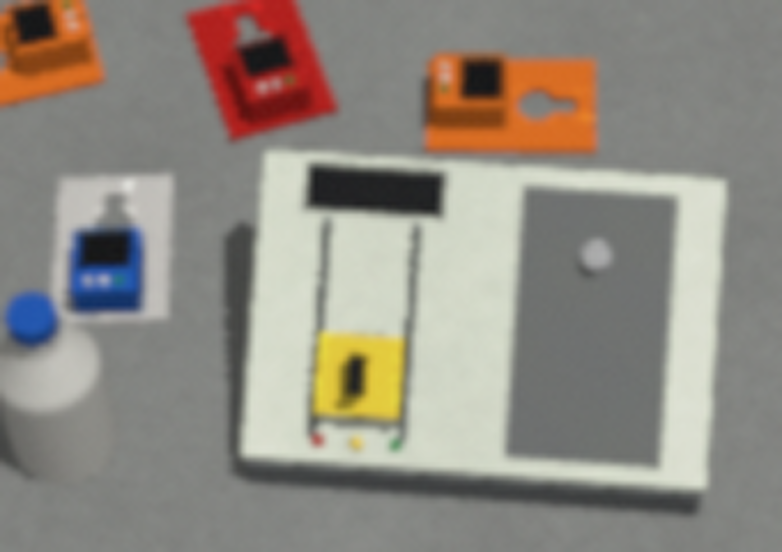

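The crops confirm the unit: blue housing on a bare plate, c1 corners about (598,212), (715,192), (748,367), (630,388), keyhole facing the robot. The stud head is at c1 (158,227) and c2 (597,256). Next, fit the poses.

```bash
cat > fit.py <<'E'
from h import *
from scipy.optimize import least_squares
ct=lambda L:(np.float64(L)+.5)/4-.5+[255,200]
cs=lambda L:(np.float64(L)+.5)/4.6-.5+[210,180]
def T(p,z0=0):
    c,s=np.cos(p[2]),np.sin(p[2]); return lambda P:np.float64(P)@np.array([[c,s,0],[-s,c,0],[0,0,1]])+[p[0],p[1],z0]
c30,s30=np.cos(np.pi/6),.5
def face(a,y,n): return [a*c30-n*s30, y, 85+a*s30+n*c30]   # console frame; normal leans to -x (away)
def run(Pt,pt,Ps,ps,x0,nm):
    f=lambda p:np.r_[(proj('top',T(p)(Pt))-pt).ravel(),(proj('scene',T(p)(Ps))-ps).ravel()]
    r=least_squares(f,x0,loss='soft_l1'); print(nm,r.x); print(f(r.x).reshape(-1,2)); return r.x
if __name__=='__main__':
    np.set_printoptions(precision=2,suppress=True)
    P=[face(100,150,0),face(100,-150,0),face(-100,150,0),face(-100,-150,0),face(45,-70,11.5)]
    pc=run(P,ct([[518,297],[30,320],[490,37],[35,57],[158,227]]),P,cs([[265,150],[727,180],[240,460],[706,488],[597,254]]),[600,0,3.1],'console')
    W=T(pc)
    for n,q in dict(stud=face(45,-70,0),studhead=face(45,-70,11.5),button_top=face(-50,75,13),fin=face(-50,75,34)).items(): print(n,W(q))
    U=[[-60,-40,4],[-60,40,4],[60,40,4],[60,-40,4],[18,0,2]]
    # image left = +y world; unit x ~ -world x => unit y ~ -world y
    pu=run(U,ct([[598,212],[715,192],[748,367],[630,388],[677,312]]),U[:4],cs([[166,319],[50,319],[58,177],[173,173]]),[480,-280,3.0],'unit')
    print('grip',T(pu)([-29,0,19]))
    print('handles',onz('top',ct([[384,78]]),0))
E
python3 fit.py; python3 -c "
from h import *
st()"
```

```text
console [571.08 -19.45   3.21]
[[ 1.59 -0.11]
 [ 0.32  0.11]
 [ 0.7  -0.36]
 [ 0.71  0.23]
 [ 0.57  0.19]
 [ 0.52 -0.13]
 [ 1.05 -0.06]
 [ 0.88 -0.33]
 [ 1.13  0.97]
 [ 0.83  0.4 ]]
stud [527.57  47.82 107.5 ]
studhead [533.31  48.2  117.46]
button_top [625.73 -91.    71.26]
fin [636.2  -90.31  89.44]
unit [ 502.71 -289.99    3.33]
[[ 0.53 -0.06]
 [ 0.76 -0.11]
 [ 0.68  0.46]
 [ 0.55  0.27]
 [ 0.63  1.18]
 [ 1.35  0.58]
 [ 0.87  1.46]
 [ 1.22  0.83]
 [ 1.02  0.87]]
grip [ 531.2  -284.59   19.  ]
handles [[642.2  -93.85   0.  ]]
t 0.1 pos [ 197.988 -618.611  238.55 ] gap 86.9503373053214 F [-0.217  0.516 -0.395] M [0.034 0.056 0.037]
[[-0.001  0.952  0.305]
 [ 0.002  0.305 -0.952]
 [-1.    -0.    -0.002]] q [ 1.275  0.322 -0.07   1.452  0.023  1.371 -0.057]
```

The poses agree with the given sizes (residuals about 1 px, roughly 2 mm). The tool points straight down and can only turn about its own axis. So I'll pinch the housing, press the unit on the slope below the stud to make it pivot 30° in the jaws, and then hang it.

```bash
python3 -m pendant '[[-1,0,0,0,0.121],[-1,0.6,3,-2.04,0],[-1,0.6,3,-2.04,0],[-1,0.6,3,-2.04,0],[-1,0.6,3,-2.04,0]]' 25; python3 -m pendant '[[-1,0.6,3,-2.04,0],[-1,0.6,3,-2.04,0],[-1,0.6,3,-2.04,0],[-1,0.6,3,-2.04,0],[-1,0.6,3,-2.04,0]]'; python3 -m pendant '[[-1,0.6,3,-2.04,0],[-1,0.6,3,-2.04,0],[-1,0.6,3,-2.04,0],[-1,0.6,3,-2.04,0],[-1,0,0,0,0]]'
python3 - <<'E'
from h import *
s,m=st()
d=np.array([531.2,-284.6,24])-s['position'];print('tool d cm',m.T@d/10)
cv2.imwrite('pics/t1.png',optics.get_image('top'))
E
```

```text
t: 0.52
position: [301.4, -514.9, 214.8]
eef_rot: [1.07, 1.293, -1.069]
force: [0.2, 0.5, 0.2]
finger_gap: 87.4
t: 0.93
position: [429.6, -386.5, 185.0]
eef_rot: [1.069, 1.293, -1.069]
force: [1.2, -0.2, 0.5]
finger_gap: 86.7
t: 1.35
position: [536.5, -275.9, 160.0]
eef_rot: [1.066, 1.3, -1.056]
force: [-0.1, 1.0, 0.3]
finger_gap: 87.1
t 1.35 pos [ 536.456 -275.902  160.001] gap 87.08345436246348 F [-0.102  0.989  0.3  ] M [0.109 0.018 0.073]
[[ 0.002  0.98   0.199]
 [ 0.006  0.199 -0.98 ]
 [-1.     0.003 -0.006]] q [ 0.722  0.294 -0.342  1.663  0.097  1.204 -1.012]
tool d cm [13.594 -0.727  0.827]
```

View pics/t1.png

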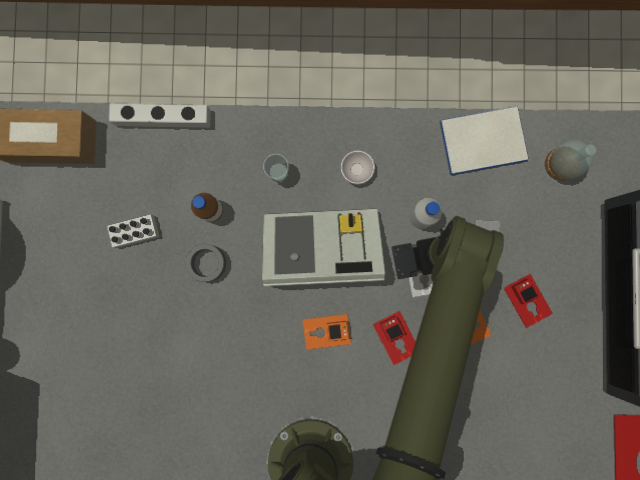

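Top view: the gripper is at about (412,258), over the unit, and the wash bottle's cap is at (433,209). I'll check the clearance to the bottle and correct the position.

```bash
python3 -m pendant '[[-1,3.5,-0.3,0.5,0],[-1,2.5,0,0,0],[-1,0,0,0,0]]'; python3 - <<'E'
from h import *
print('cap',onz('top',[[433,209]],158))
s,m=st()
d=np.array([531.2,-284.6,24])-s['position'];print('tool d cm',m.T@d/10)
cv2.imwrite('pics/s2.png',optics.get_image('scene'))
crop('scene',150,80,170,220,2.7,'pics/s2c.png',cv2.imread('pics/s2.png'))
E
```

```text
t: 1.65
position: [524.6, -290.6, 95.9]
eef_rot: [1.069, 1.302, -1.074]
force: [-1.2, 0.1, -1.2]
finger_gap: 86.6
cap [[ 651.52538799 -283.83601379  158.        ]]
t 1.65 pos [ 524.634 -290.634   95.863] gap 86.59238379528725 F [-1.177  0.149 -1.213] M [0.084 0.117 0.042]
[[-0.01   0.983  0.186]
 [ 0.004  0.186 -0.983]
 [-1.    -0.009 -0.006]] q [ 0.73   0.351 -0.322  1.727  0.123  1.094 -1.015]
tool d cm [ 7.182  0.82  -0.429]
```

View pics/s2c.png

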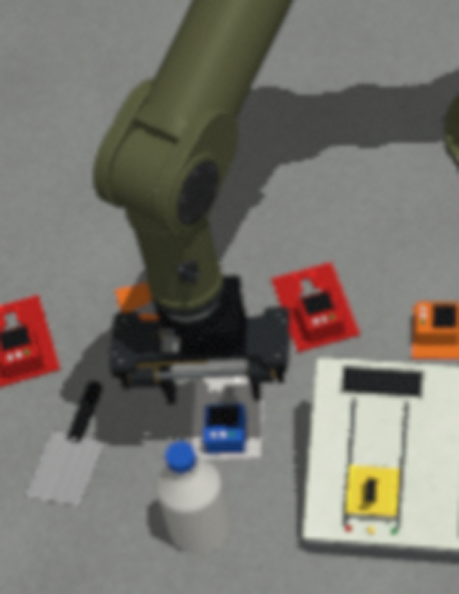

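Scene crop: the gripper straddles the housing line, the wash bottle is clear by about 85 mm, and the way down is free.

```bash
python3 -m pendant '[[-1,2,0.6,-0.4,0],[-1,1.5,0,0,0],[-1,0,0,0,0],[-1,0,0,0,0]]'; python3 - <<'E'
from h import *
s,m=st()
d=np.array([531.2,-284.6,24])-s['position'];print('tool d cm',m.T@d/10)
cv2.imwrite('pics/s3.png',optics.get_image('scene'))
cv2.imwrite('pics/t3.png',optics.get_image('top'))
crop('scene',190,190,90,70,8,'pics/s3c.png',cv2.imread('pics/s3.png'))
crop('top',370,220,100,75,8,'pics/t3c.png',cv2.imread('pics/t3.png'))
E
```

```text
t: 2.03
position: [534.6, -286.4, 67.6]
eef_rot: [1.069, 1.292, -1.07]
force: [0.4, -0.7, 0.7]
finger_gap: 86.9
t 2.0333 pos [ 534.588 -286.439   67.613] gap 86.92180431934851 F [ 0.353 -0.7    0.667] M [-0.006  0.087  0.035]
[[ 0.     0.982  0.187]
 [-0.     0.187 -0.982]
 [-1.     0.     0.   ]] q [ 0.714  0.388 -0.321  1.741  0.14   1.035 -1.039]
tool d cm [ 4.361 -0.299 -0.246]
```

View pics/s3c.png

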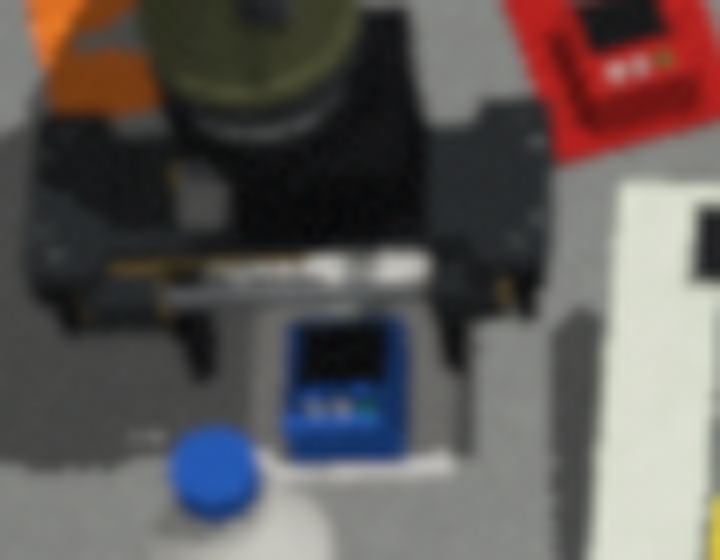

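View pics/t3c.png

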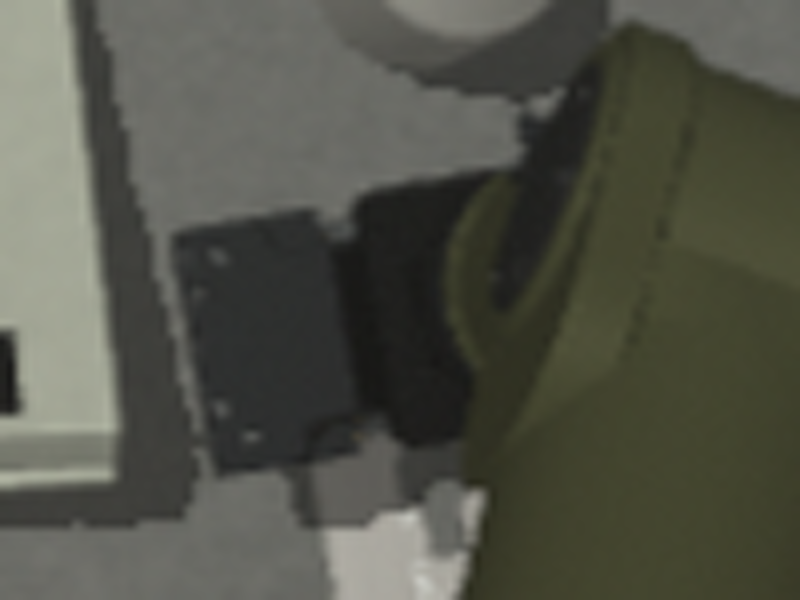

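```bash
python3 -m pendant '[[-1,2.3,-0.3,-0.25,0],[-1,2,0,0,0],[-1,0,0,0,0],[1,0,0,0,0],[1,0,0,0,0]]' 25; python3 -m pendant '[[1,0,0,0,0],[1,0,0,0,0],[1,0,0,0,0],[1,0,0,0,0]]'; python3 - <<'E'
from h import *
s,m=st()
crop('scene',190,190,90,70,8,'pics/s4c.png')
E
```

```text
t: 2.55
position: [532.3, -284.7, 25.4]
eef_rot: [1.069, 1.29, -1.068]
force: [-0.3, -0.1, -0.2]
finger_gap: 80.0
t: 2.88
position: [531.6, -284.2, 24.3]
eef_rot: [1.069, 1.291, -1.069]
force: [-0.2, -0.3, -0.5]
finger_gap: 54.9
t 2.8833 pos [ 531.578 -284.165   24.272] gap 54.880334700373616 F [-0.228 -0.287 -0.492] M [0.005 0.063 0.003]
[[ 0.001  0.982  0.188]
 [-0.001  0.188 -0.982]
 [-1.     0.001  0.001]] q [ 0.706  0.433 -0.313  1.779  0.16   0.953 -1.055]
```

View pics/s4c.png

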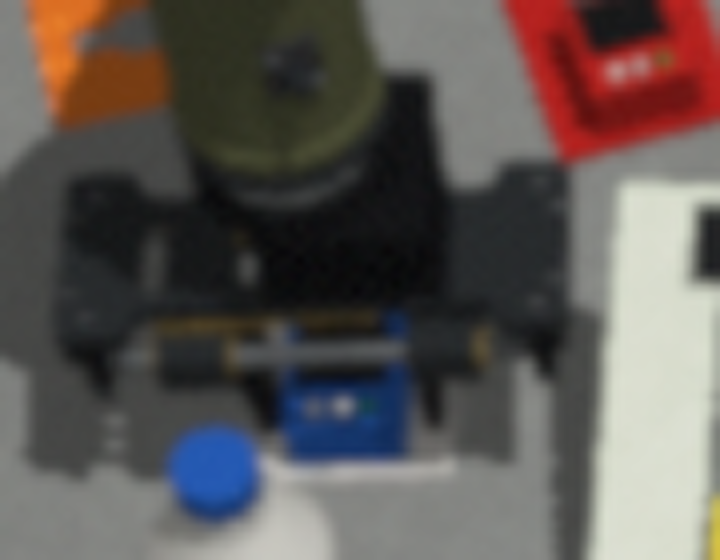

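```bash
python3 -m pendant '[[1,0,0,0,0],[1,0,0,0,0],[1,0,0,0,0],[1,0,0,0,0],[1,0,0,0,0]]' 30; python3 -m pendant '[[1,-1,0,0,0],[1,-1.5,0,0,0],[1,-2,0,0,0],[1,-2,0,0,0],[1,0,0,0,0]]' 30;  python3 - <<'E'
from h import *
s,m=st()
crop('scene',190,180,90,75,8,'pics/s5c.png')
E
```

```text
t: 3.35
position: [531.4, -284.2, 23.8]
eef_rot: [1.069, 1.292, -1.069]
force: [-1.0, 0.3, 3.0]
finger_gap: 45.7
t: 3.77
position: [533.4, -284.6, 92.6]
eef_rot: [1.069, 1.286, -1.067]
force: [0.9, -0.2, -1.8]
finger_gap: 45.7
t 3.7667 pos [ 533.438 -284.642   92.577] gap 45.717948001725425 F [ 0.854 -0.165 -1.848] M [-0.037 -0.151 -0.017]
[[ 0.006  0.982  0.188]
 [-0.003  0.188 -0.982]
 [-1.     0.005  0.004]] q [ 0.719  0.353 -0.327  1.732  0.127  1.071 -1.031]
```

View pics/s5c.png

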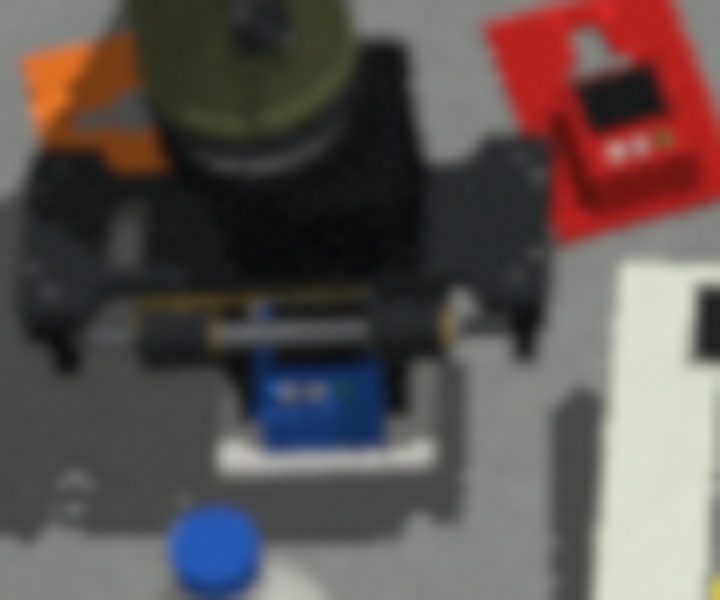

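Scene crop: the unit is lifted, held roughly level, with its near edge at about (325,455). Now up, turn 0.12, and across to above the panel.

```bash
cat > tgt.py <<'E'
from h import *
from fit import T,face
import sys
PC=[571.08,-19.45,3.21]
def go(a,y,n,extra=''):
    s,m=st(); w=T(PC)(face(a,y,n)); d=w-s['position']
    print('target',w,'d',d,'tool cm',m.T@d/10,'yaw tool y',np.arctan2(m[1,1],m[0,1]),'want',PC[2]-np.pi)
def here():
    s,m=st(); c,q=np.cos(PC[2]),np.sin(PC[2]); p=s['position']-[PC[0],PC[1],85]
    X=c*p[0]+q*p[1];Y=-q*p[0]+c*p[1]
    print('face a,y,n',X*np.cos(np.pi/6)+p[2]*.5,Y,-X*.5+p[2]*np.cos(np.pi/6))
if __name__=='__main__':
    v=sys.argv[1:]
    go(*map(float,v)) if v else here()
E
python3 -m pendant '[[1,-3.5,0,0,0.12],[1,-3.5,0,0,0],[1,-3.5,0,0,0],[1,-2,0,0,0],[1,0,0,0,0]]'; python3 tgt.py -72 -70 24
```

```text
t: 4.23
position: [533.2, -284.7, 217.6]
eef_rot: [1.159, 1.234, -1.156]
force: [0.5, -0.2, -1.9]
finger_gap: 45.8
t 4.2333 pos [ 533.224 -284.677  217.577] gap 45.81165976343199 F [ 0.53  -0.215 -1.898] M [-0.023 -0.09   0.015]
[[ 0.006  0.998  0.069]
 [-0.003  0.069 -0.998]
 [-1.     0.006  0.004]] q [ 0.716  0.247 -0.318  1.598  0.08   1.302 -1.116]
target [640.475  55.469  69.785] d [ 107.251  340.146 -147.793] tool cm [ 14.728  12.954 -33.253] yaw tool y 0.06890214410690096 want 0.06840734641020685
```

```bash
python3 -m pendant '[[1,0,1.2,-3,0],[1,0,1.2,-3,0],[1,0,1.2,-3,0],[1,0,1.2,-3,0],[1,0,1.2,-3,0]]'; python3 -m pendant '[[1,0,1.2,-3,0],[1,0,1.2,-3,0],[1,0,1.2,-3,0],[1,0,1.2,-3,0],[1,0,1.2,-3,0]]';python3 -m pendant '[[1,1,0.9,-3.2,0],[1,2,0,0,0],[1,2,0,0,0],[1,0,0,0,0],[1,0,0,0,0]]'; python3 tgt.py -72 -70 24; python3 - <<'E'
from h import *
crop('scene',240,130,150,160,3.7,'pics/s6c.png')
E
```

```text
t: 4.65
position: [579.4, -128.5, 210.1]
eef_rot: [1.157, 1.245, -1.161]
force: [0.9, 0.5, -3.0]
finger_gap: 45.6
t: 5.07
position: [629.0, 25.0, 210.0]
eef_rot: [1.156, 1.245, -1.162]
force: [-0.0, -1.0, -2.2]
finger_gap: 45.8
t: 5.48
position: [634.8, 55.5, 159.8]
eef_rot: [1.155, 1.246, -1.164]
force: [-0.3, -0.3, -2.4]
finger_gap: 45.9
t 5.4833 pos [634.788  55.508 159.768] gap 45.94312366182806 F [-0.277 -0.283 -2.403] M [-0.025 -0.088  0.001]
[[-0.007  0.998  0.069]
 [-0.001  0.069 -0.998]
 [-1.    -0.007  0.   ]] q [ 0.262  0.39  -0.495  1.565  0.191  1.242 -1.767]
target [640.475  55.469  69.785] d [  5.687  -0.039 -89.983] tool cm [8.994 0.63  0.042] yaw tool y 0.0687243258868021 want 0.06840734641020685
```

View pics/s6c.png

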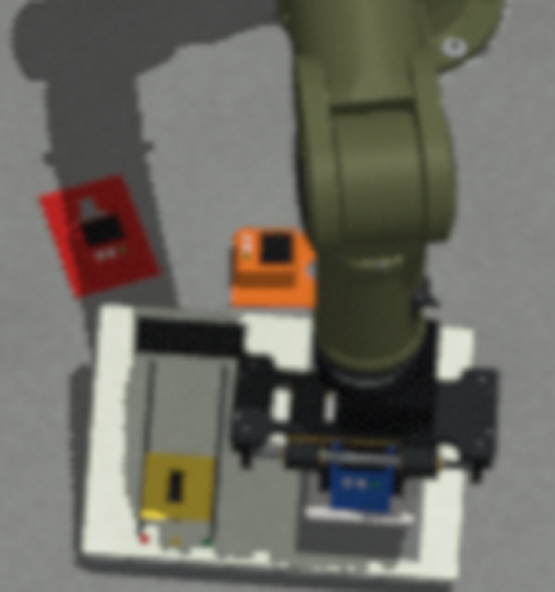

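The unit hangs level over the lower panel, clear of the stud. Pressing down in steps.

```bash
python3 -m pendant '[[1,1.5,0.5,0,0],[1,1.5,0,0,0],[1,0.8,0,0,0],[1,0.5,0,0,0],[1,0,0,0,0]]' 20; python3 -m pendant '[[1,0.5,0,0,0],[1,0.5,0,0,0],[1,0.5,0,0,0],[1,0,0,0,0]]'; python3 -m pendant '[[1,0.5,0,0,0],[1,0.5,0,0,0],[1,0.5,0,0,0],[1,0,0,0,0]]'; python3 tgt.py -72 -70 24;python3 - <<'E'
from h import *
crop('scene',240,130,150,160,3.7,'pics/s7c.png')
E
```

```text
t: 5.95
position: [641.5, 56.0, 119.2]
eef_rot: [1.158, 1.242, -1.16]
force: [-0.4, -0.7, -2.0]
finger_gap: 45.7
t: 6.28
position: [643.5, 56.4, 105.8]
eef_rot: [1.16, 1.238, -1.156]
force: [4.4, 0.3, 0.4]
finger_gap: 45.6
t: 6.62
position: [641.5, 56.4, 89.2]
eef_rot: [1.158, 1.242, -1.159]
force: [3.7, 0.7, 0.1]
finger_gap: 45.9
t 6.6167 pos [641.493  56.415  89.225] gap 45.92956720278908 F [3.682 0.665 0.086] M [-0.043 -0.565 -0.033]
[[-0.001  0.998  0.069]
 [ 0.     0.069 -0.998]
 [-1.    -0.001 -0.   ]] q [ 0.246  0.462 -0.479  1.62   0.23   1.118 -1.794]
target [640.475  55.469  69.785] d [ -1.018  -0.946 -19.44 ] tool cm [ 1.944 -0.105  0.088] yaw tool y 0.06872818620955731 want 0.06840734641020685
```

View pics/s7c.png

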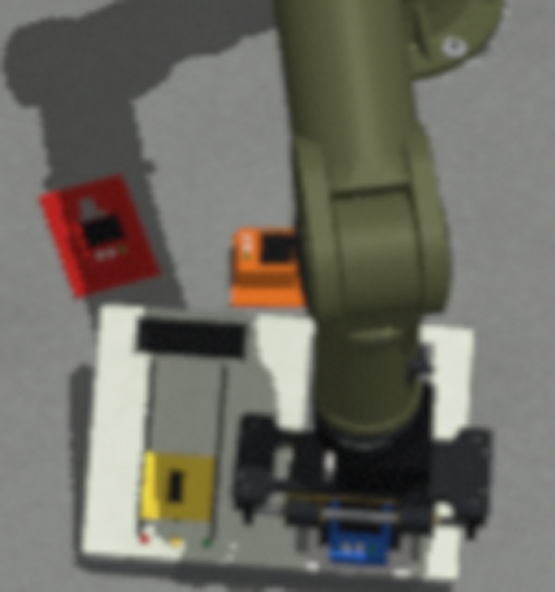

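It's pivoting in the jaws under about 4 N. Continuing until flush.

```bash
python3 -m pendant '[[1,0.5,0,0,0],[1,0.5,0,0,0],[1,0.3,0,0,0],[1,0,0,0,0]]'; python3 -m pendant '[[1,0.2,0,0,0],[1,0.2,0,0,0],[1,0,0,0,0]]';python3 -m pendant '[[1,0.2,0,0,0],[1,0,0,0,0]]'; python3 tgt.py -72 -70 24
```

```text
t: 7.0
position: [640.7, 56.7, 76.2]
eef_rot: [1.157, 1.243, -1.16]
force: [-0.2, 0.3, -1.0]
finger_gap: 45.8
t: 7.25
position: [641.9, 56.6, 73.2]
eef_rot: [1.158, 1.241, -1.158]
force: [0.4, 0.2, 1.2]
finger_gap: 46.1
t: 7.42
position: [642.2, 56.6, 71.4]
eef_rot: [1.159, 1.241, -1.158]
force: [0.1, 1.0, 0.7]
finger_gap: 46.1
t 7.4167 pos [642.188  56.567  71.426] gap 46.07650014745569 F [0.075 0.99  0.706] M [ 0.128  0.083 -0.059]
[[ 0.     0.998  0.069]
 [ 0.     0.069 -0.998]
 [-1.     0.    -0.   ]] q [ 0.242  0.48  -0.474  1.633  0.241  1.086 -1.801]
target [640.475  55.469  69.785] d [-1.713 -1.098 -1.641] tool cm [ 0.164 -0.179  0.098] yaw tool y 0.06878330728631163 want 0.06840734641020685
```

```bash
python3 -m pendant '[[1,0.2,0,0,0],[1,0,0,0,0],[1,0,0,0,0]]'; python3 -m pendant '[[1,0.2,0,0,0],[1,0,0,0,0],[1,0,0,0,0]]'; python3 tgt.py; python3 - <<'E'
from h import *
crop('scene',240,130,150,160,3.7,'pics/s8c.png')
E
```

```text
t: 7.67
position: [642.2, 56.5, 69.5]
eef_rot: [1.159, 1.241, -1.158]
force: [1.2, 1.1, 0.2]
finger_gap: 46.0
t: 7.92
position: [642.9, 56.6, 68.4]
eef_rot: [1.159, 1.239, -1.157]
force: [1.3, 0.6, 4.6]
finger_gap: 45.7
t 7.9167 pos [642.907  56.566  68.396] gap 45.70423717195662 F [1.319 0.584 4.552] M [ 0.135 -0.091 -0.073]
[[ 0.002  0.998  0.069]
 [ 0.     0.069 -0.998]
 [-1.     0.002  0.   ]] q [ 0.241  0.484 -0.473  1.635  0.243  1.079 -1.803]
face a,y,n -74.86019649967591 -70.92816018869223 24.048431631123606
```

View pics/s8c.png

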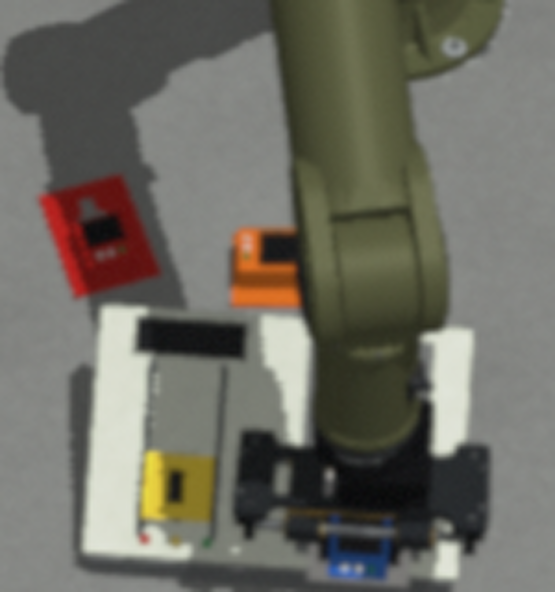

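```bash
python3 -m pendant '[[1,0.2,0,0,0],[1,0,0,0,0],[1,0,0,0,0]]'; python3 tgt.py;  python3 -m pendant '[[1,0.1,0,0,0],[1,0,0,0,0],[1,0,0,0,0]]'; python3 tgt.py; python3 - <<'E'
from h import *
crop('top',230,190,150,110,5,'pics/t8c.png')
E
```

```text
t: 8.22
position: [643.9, 56.7, 67.8]
eef_rot: [1.161, 1.238, -1.155]
force: [2.3, -0.3, 9.5]
finger_gap: 45.9
t 8.2167 pos [643.913  56.687  67.783] gap 45.854479944973114 F [ 2.26  -0.347  9.514] M [ 0.079  0.013 -0.063]
[[ 0.004  0.998  0.069]
 [ 0.     0.069 -0.998]
 [-1.     0.004  0.   ]] q [ 0.24   0.485 -0.473  1.635  0.244  1.076 -1.804]
face a,y,n -76.04316892131519 -70.98068215007775 24.023170563574148
t: 8.47
position: [644.4, 56.7, 67.5]
eef_rot: [1.161, 1.237, -1.155]
force: [1.4, -0.1, 13.2]
finger_gap: 46.0
t 8.4667 pos [644.368  56.728  67.497] gap 45.98835401538528 F [ 1.444 -0.148 13.235] M [ 0.079  0.136 -0.098]
[[ 0.005  0.998  0.069]
 [ 0.     0.069 -0.998]
 [-1.     0.005  0.   ]] q [ 0.24   0.485 -0.473  1.635  0.245  1.075 -1.804]
face a,y,n -76.58188437678976 -70.99043875809751 24.003856924682548
```

View pics/t8c.png

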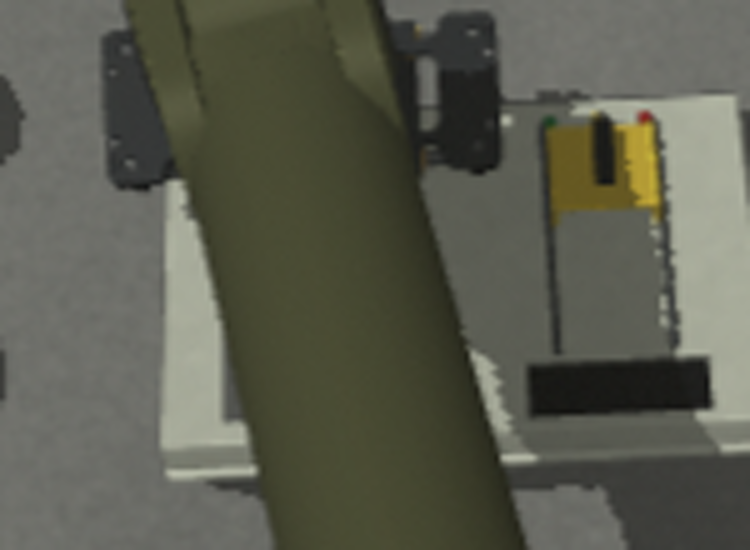

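```bash
python3 -m pendant '[[1,0,0,0,0],[1,0,0,0,0]]' 45; python3 - <<'E'
from h import *
im=optics.get_image('scene'); cv2.imwrite('pics/s9.png',im)
crop('scene',300,245,75,50,10,'pics/s9c.png',im)
st()
from tgt import *
c=T(PC)
# predicted plate corners if TCP at unit x=-29.3,y=0
s=monitor.sense();p=s['position']-[PC[0],PC[1],85]
cc,q=np.cos(PC[2]),np.sin(PC[2]);X=cc*p[0]+q*p[1];Y=-q*p[0]+cc*p[1]
a=X*np.cos(np.pi/6)+p[2]*.5;n=-X*.5+p[2]*np.cos(np.pi/6)
for ux,uy,uz in [(-60,-40,4),(-60,40,4),(-55,-23,34),(-55,23,34),(-55,23,4),(-55,-23,4)]:
    w=c(face(a+29.3+ux,Y+uy,n-24+uz)); print(ux,uy,uz,w,(proj('scene',w)[0]-[300,245]+.5)*10-.5)
E
```

```text
t: 8.68
position: [644.4, 56.7, 67.5]
eef_rot: [1.161, 1.237, -1.155]
force: [1.3, -0.2, 12.3]
finger_gap: 45.8
t 8.7333 pos [644.362  56.714  67.492] gap 45.77401548610008 F [ 0.678  0.216 11.934] M [ 0.079  0.1   -0.086]
[[ 0.005  0.998  0.069]
 [ 0.     0.069 -0.998]
 [-1.     0.005  0.   ]] q [ 0.24   0.485 -0.473  1.635  0.245  1.075 -1.804]
-60 -40 4 [658.176  97.754  34.821] [512.418 435.941]
-60 40 4 [663.644  17.941  34.821] [239.455 416.471]
-55 -23 34 [669.983  81.523  63.302] [454.995 417.363]
-55 23 34 [673.127  35.63   63.302] [295.269 405.997]
-55 23 4 [658.162  34.605  37.321] [298.457 403.5  ]
-55 -23 4 [655.018  80.498  37.321] [455.382 414.662]
```

View pics/s9c.png

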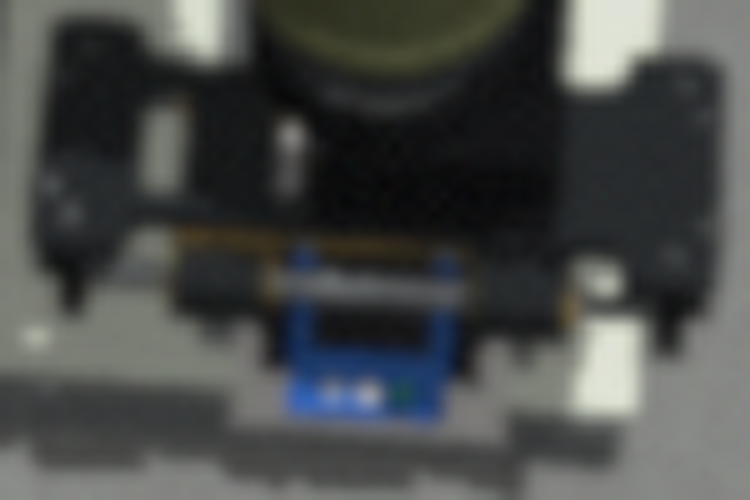

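The unit is flush on the slope: n stays at 24.0 under 13 N. In the scene crop the plate's lower corners are at (225,425) and (508,440), agreeing with the prediction from the TCP within about 1 px. Now lift along the normal and move up to the stud.

```bash
python3 -m pendant '[[1,-1,0.55,0,0],[1,-1,0.55,0,0],[1,-0.5,0.2,0,0],[1,0,0,0,0],[1,0,0,0,0]]' 50; python3 tgt.py;  python3 tgt.py -2 -70 48;
```

```text
t: 9.15
position: [654.8, 57.4, 89.1]
eef_rot: [1.158, 1.242, -1.159]
force: [-0.4, 0.8, -2.8]
finger_gap: 45.6
t 9.15 pos [654.769  57.376  89.13 ] gap 45.643800311720234 F [-0.41  0.76 -2.77] M [-0.008  0.016 -0.003]
[[-0.001  0.998  0.069]
 [-0.     0.069 -0.998]
 [-1.    -0.001  0.   ]] q [ 0.236  0.487 -0.474  1.584  0.239  1.129 -1.796]
face a,y,n -74.78983986286023 -70.92561382324064 47.94855732546881
t 9.15 pos [654.769  57.376  89.13 ] gap 45.643800311720234 F [-0.41  0.76 -2.77] M [-0.008  0.016 -0.003]
[[-0.001  0.998  0.069]
 [-0.     0.069 -0.998]
 [-1.    -0.001  0.   ]] q [ 0.236  0.487 -0.474  1.584  0.239  1.129 -1.796]
target [591.967  52.145 125.569] d [-62.801  -5.231  36.439] tool cm [-3.639 -6.304  0.09 ] yaw tool y 0.06883001772345392 want 0.06840734641020685
```

```bash
python3 -m pendant '[[1,-1,-1.3,0,0],[1,-1,-2,0.1,0],[1,-1,-2,0,0],[1,-0.64,-1,0,0],[1,0,0,0,0]]'; python3 -m pendant '[[1,0,0,0,0],[1,0,0,0,0]]'; python3 tgt.py;  python3 tgt.py -2 -70 48; python3 - <<'E'
from h import *
im=optics.get_image('scene'); cv2.imwrite('pics/s10.png',im)
crop('scene',290,190,90,75,8,'pics/s10c.png',im)
im=optics.get_image('top'); cv2.imwrite('pics/t10.png',im)
crop('top',230,190,150,110,5,'pics/t10c.png',im)
E
```

```text
t: 9.57
position: [590.3, 52.0, 126.5]
eef_rot: [1.157, 1.241, -1.159]
force: [0.8, -0.1, -3.0]
finger_gap: 45.7
t: 9.73
position: [592.3, 51.9, 125.2]
eef_rot: [1.158, 1.241, -1.159]
force: [0.0, 0.1, -2.5]
finger_gap: 45.6
t 9.7333 pos [592.316  51.878 125.225] gap 45.562555370347994 F [ 0.049  0.057 -2.451] M [ 0.019 -0.009 -0.086]
[[-0.     0.998  0.069]
 [-0.     0.069 -0.998]
 [-1.    -0.     0.   ]] q [ 0.293  0.328 -0.506  1.716  0.173  1.142 -1.765]
face a,y,n -2.457688870348438 -69.70925618423472 47.86697226704999
t 9.7333 pos [592.316  51.878 125.225] gap 45.562555370347994 F [ 0.049  0.057 -2.451] M [ 0.019 -0.009 -0.086]
[[-0.     0.998  0.069]
 [-0.     0.069 -0.998]
 [-1.    -0.     0.   ]] q [ 0.293  0.328 -0.506  1.716  0.173  1.142 -1.765]
target [591.967  52.145 125.569] d [-0.349  0.268  0.344] tool cm [-0.034 -0.033 -0.029] yaw tool y 0.0686951242087434 want 0.06840734641020685
```

View pics/s10c.png

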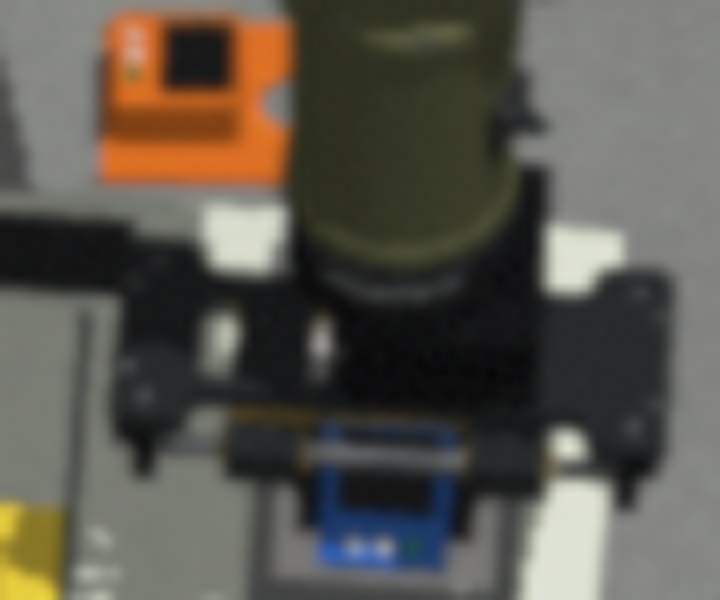

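View pics/t10c.png

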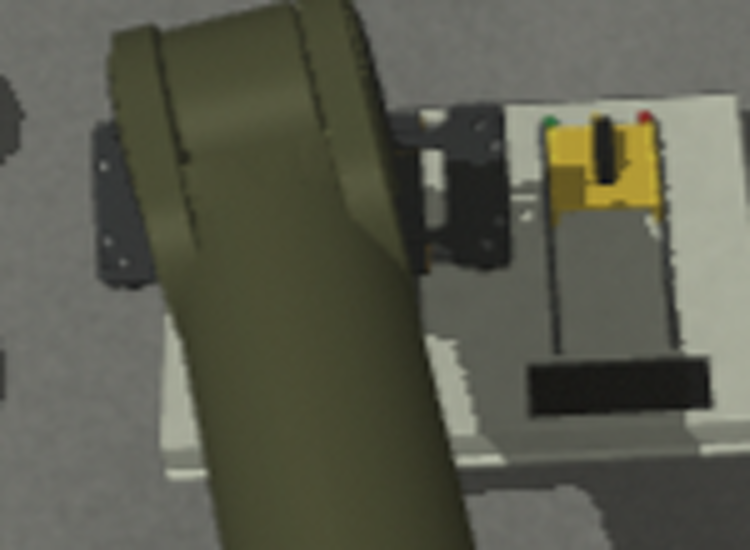

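The stud is hidden in both views, so I'll come down along the normal in small steps, feeling the force. Contact with the head would show at n≈35.

```bash
python3 -m pendant '[[1,0.35,-0.22,0,0],[1,0.35,-0.22,0,0],[1,0,0,0,0],[1,0,0,0,0]]'; python3 tgt.py|tail -1; python3 -m pendant '[[1,0.17,-0.1,0,0],[1,0.17,-0.1,0,0],[1,0,0,0,0],[1,0,0,0,0]]'; python3 tgt.py|tail -1;python3 -m pendant '[[1,0.17,-0.1,0,0],[1,0.17,-0.1,0,0],[1,0,0,0,0],[1,0,0,0,0]]'; python3 tgt.py|tail -1
```

```text
t: 10.17
position: [587.3, 51.7, 118.2]
eef_rot: [1.158, 1.242, -1.159]
force: [1.2, 0.1, -2.1]
finger_gap: 45.9
face a,y,n -1.65826929166861 -69.8804542010264 39.24997675209263
t: 10.5
position: [585.7, 51.6, 115.4]
eef_rot: [1.158, 1.241, -1.159]
force: [0.3, 0.7, -2.9]
finger_gap: 45.4
face a,y,n -1.6235379340804315 -69.87052953513465 36.047845672972514
t: 10.83
position: [583.6, 51.4, 112.0]
eef_rot: [1.158, 1.241, -1.159]
force: [-0.3, -0.1, -2.2]
finger_gap: 45.5
face a,y,n -1.5584862068650818 -69.8528615784241 32.04300990373844
```

No contact at n=32, so the head is entering the hole. Continuing.

```bash
python3 -m pendant '[[1,0.17,-0.1,0,0],[1,0.17,-0.1,0,0],[1,0,0,0,0],[1,0,0,0,0]]'; python3 tgt.py|tail -1;python3 -m pendant '[[1,0.17,-0.1,0,0],[1,0,0,0,0],[1,0,0,0,0]]'; python3 tgt.py|tail -1
```

```text
t: 11.17
position: [581.6, 51.3, 108.5]
eef_rot: [1.158, 1.241, -1.159]
force: [-0.7, 0.3, -2.4]
finger_gap: 45.6
face a,y,n -1.5270297719280883 -69.85287426730032 28.045266081303033
t: 11.42
position: [580.7, 51.3, 106.9]
eef_rot: [1.158, 1.241, -1.159]
force: [-0.2, 0.1, -2.8]
finger_gap: 45.8
face a,y,n -1.5614371598857186 -69.91010887815848 26.20152634416806
```

Underside about 2 mm above the face without any contact: the stud is through. Lower 1 mm more and slide down the slope.

```bash
python3 -m pendant '[[1,0.09,-0.05,0,0],[1,0.15,0.26,0,0],[1,0.15,0.26,0,0],[1,0,0,0,0]]'; python3 tgt.py|tail -1;python3 -m pendant '[[1,0.15,0.26,0,0],[1,0.15,0.26,0,0],[1,0.15,0.26,0,0],[1,0,0,0,0]]'; python3 tgt.py|tail -1; python3 -m pendant '[[1,0.15,0.26,0,0],[1,0.15,0.26,0,0],[1,0,0,0,0]]'; python3 tgt.py|tail -1
```

```text
t: 11.75
position: [586.0, 51.6, 102.8]
eef_rot: [1.159, 1.241, -1.158]
force: [-0.2, 0.5, -1.9]
finger_gap: 46.1
face a,y,n -8.170852031269494 -69.83008279226756 25.246702320750714
t: 12.08
position: [593.7, 52.2, 98.2]
eef_rot: [1.158, 1.241, -1.158]
force: [-0.9, 1.0, -2.2]
finger_gap: 45.8
face a,y,n -17.170891710331293 -69.89630118425575 25.164496220922448
t: 12.33
position: [598.4, 52.5, 95.2]
eef_rot: [1.158, 1.242, -1.159]
force: [-0.7, -0.1, -3.1]
finger_gap: 45.8
face a,y,n -22.73692242465081 -69.87521138962936 24.871972086622456
```

```bash
python3 -m pendant '[[1,0.08,0.13,0,0],[1,0,0,0,0],[1,0,0,0,0]]'; python3 tgt.py|tail -1;python3 -m pendant '[[1,0.08,0.13,0,0],[1,0,0,0,0],[1,0,0,0,0]]'; python3 tgt.py|tail -1; python3 -m pendant '[[1,0.08,0.13,0,0],[1,0,0,0,0],[1,0,0,0,0]]'; python3 tgt.py|tail -1
```

```text
t: 12.58
position: [598.6, 52.5, 94.7]
eef_rot: [1.157, 1.243, -1.16]
force: [-5.0, 0.3, 1.1]
finger_gap: 45.6
face a,y,n -23.23188065480622 -69.89598693245316 24.58739476036157
t: 12.83
position: [598.8, 52.5, 94.3]
eef_rot: [1.155, 1.244, -1.163]
force: [-9.3, -0.9, 5.2]
finger_gap: 45.7
face a,y,n -23.586490918179813 -69.89082801690893 24.311840206703536
t: 13.08
position: [599.0, 52.5, 94.2]
eef_rot: [1.154, 1.245, -1.165]
force: [-14.7, -1.8, 12.5]
finger_gap: 45.7
face a,y,n -23.79430801545456 -69.89990791787818 24.35002213967
```

The slide stopped against the slot's end at a=-23.2, with about 19 N down the slope. Relaxing the push, then opening.

```bash
python3 -m pendant '[[1,-0.12,-0.2,0,0],[1,0,0,0,0],[1,0,0,0,0]]' 10; python3 tgt.py|tail -1; python3 -m pendant '[[0,0,0,0,0],[0,0,0,0,0],[-0.5,0,0,0,0],[-0.5,0,0,0,0],[-1,0,0,0,0]]';python3 -m pendant '[[-1,0,0,0,0],[-1,0,0,0,0],[-1,0,0,0,0],[-1,0,0,0,0]]'; python3 tgt.py|tail -1
```

```text
t: 13.33
position: [598.9, 52.6, 94.4]
eef_rot: [1.157, 1.243, -1.161]
force: [-5.5, 0.2, 2.1]
finger_gap: 45.9
face a,y,n -23.61483326046744 -69.94721341310954 24.45851595075524
t: 13.75
position: [601.6, 52.7, 95.2]
eef_rot: [1.16, 1.239, -1.156]
force: [-1.3, 0.5, -0.5]
finger_gap: 58.3
t: 14.08
position: [600.5, 52.6, 94.5]
eef_rot: [1.158, 1.241, -1.158]
force: [0.3, -0.5, -0.6]
finger_gap: 82.8
face a,y,n -24.99171125384075 -69.91217407903703 25.366052599309267
```

```bash
python3 -m pendant '[[-1,-1.5,0,0,0],[-1,-2.5,0,0,0],[-1,-3.5,0,0,0],[-1,-1.5,0.5,2.5,0],[-1,0,0.5,3.5,0]]';python3 -m pendant '[[-1,0,0.5,3.5,0],[-1,0,0.5,3.5,0],[-1,0,0,1.5,0],[-1,0,0,0,0]]'; python3 tgt.py -50 75 80; python3 - <<'E'
from h import *
im=optics.get_image('scene'); cv2.imwrite('pics/s11.png',im)
crop('scene',250,180,150,120,5,'pics/s11c.png',im)
im=optics.get_image('top'); cv2.imwrite('pics/t11.png',im)
crop('top',240,190,160,110,5,'pics/t11c.png',im)
E
```

```text
t: 14.5
position: [617.2, -1.6, 190.1]
eef_rot: [1.158, 1.239, -1.145]
force: [1.6, -0.1, 0.2]
finger_gap: 86.6
t: 14.83
position: [630.1, -97.4, 183.9]
eef_rot: [1.162, 1.236, -1.167]
force: [0.6, -0.4, -0.5]
finger_gap: 87.3
t 14.8333 pos [630.103 -97.402 183.852] gap 87.29942242662122 F [ 0.593 -0.353 -0.462] M [-0.057 -0.021 -0.011]
[[-0.001  0.998  0.06 ]
 [-0.003  0.06  -0.998]
 [-1.    -0.001  0.003]] q [ 0.453  0.358 -0.433  1.545  0.157  1.274 -1.512]
target [659.313 -88.581 129.282] d [ 29.21    8.821 -54.57 ] tool cm [ 5.452  2.974 -0.72 ] yaw tool y 0.06034237766964731 want 0.06840734641020685
```

View pics/s11c.png

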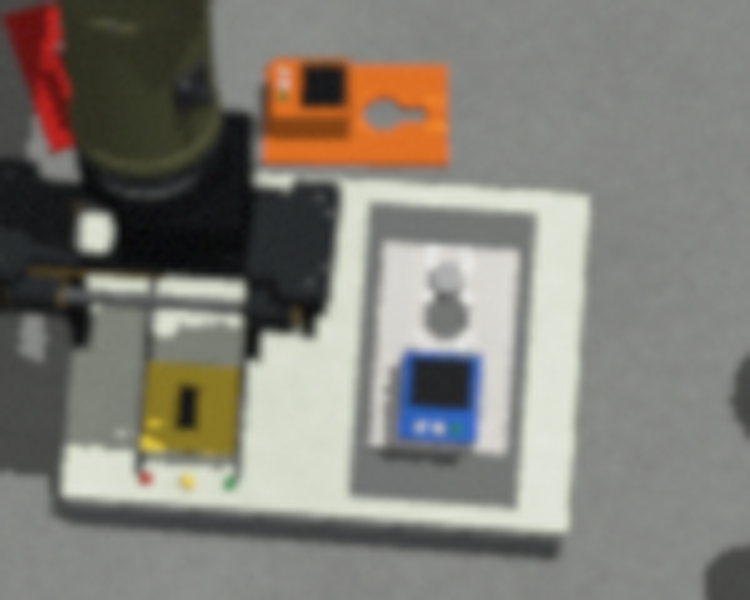

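View pics/t11c.png

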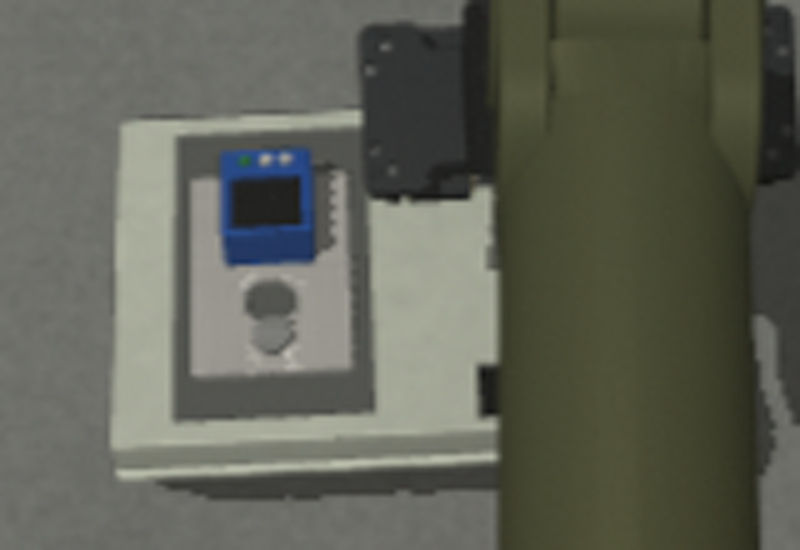

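Both crops show the unit hanging straight, its plate parallel to the panel, with the stud head at the closed end of the slot (top crop (274,333), scene crop (445,280)). Next the cover: the fin is at scene crop (187,407), which I check against the prediction.

```bash
python3 - <<'E'
from tgt import *
c=T(PC)
p=proj('scene',c(face(-50,75,44)));print('fin top pred crop',(p-[250,180]+.5)*5-.5, 'n34',(proj('scene',c(face(-50,75,34)))-[250,180]+.5)*5-.5)
p=proj('top',c(face(-50,75,44)));print('fin top pred in c1',(p-[255,200]+.5)*4-.5)
print('studhead pred s11c',(proj('scene',c(face(45,-70,11.5)))-[250,180]+.5)*5-.5)
go(-46,75,62)
E
python3 - <<'E'
import cv2
a=cv2.imread('pics/s11.png')[230:290,265:310]
cv2.imwrite('pics/s11d.png',cv2.resize(a,None,fx=10,fy=10,interpolation=cv2.INTER_CUBIC))
E
```

```text
fin top pred crop [[189.95888493 422.25201155]] n34 [[191.72350226 422.45466924]]
fin top pred in c1 [[384.92180225  61.30972638]]
studhead pred s11c [[453.00209402 277.86681312]]
t 14.9333 pos [630.094 -90.427 184.107] gap 87.18051018023688 F [-0.623  1.338 -0.112] M [0.083 0.023 0.031]
[[-0.001  0.998  0.068]
 [ 0.001  0.068 -0.998]
 [-1.    -0.    -0.001]] q [ 0.45   0.356 -0.438  1.547  0.154  1.274 -1.513]
target [646.878 -89.433 115.694] d [ 16.784   0.995 -68.414] tool cm [6.841 1.685 0.022] yaw tool y 0.06779230486702528 want 0.06840734641020685
```

View pics/s11d.png

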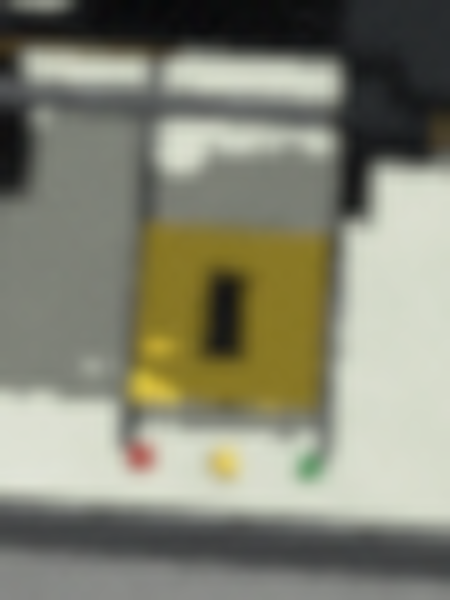

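The fin is higher up the slope than button height would give (3 px in scene, about 5 px in top). Solving for its slope coordinate.

```bash
python3 - <<'E'
from tgt import *
c=T(PC)
for a in (-45,-42,-39,-36,-33):
    f=face
    print(a,'scene d',(proj('scene',c(f(a,75,44)))[0]-[265,230]+.5)*10-.5,'top c1',(proj('top',c(f(a,75,44)))[0]-[255,200]+.5)*4-.5,
     'lower edge',(proj('scene',c(f(a-27,75,20)))[0]-[265,230]+.5)*10-.5,'upper',(proj('scene',c(f(a+27,75,20)))[0]-[265,230]+.5)*10-.5)
crop('top',320,200,60,45,12,'pics/t0d.png',cv2.imread('pics/top0.png'))
for a in (-63,-37,-13,13):print(a,(proj('top',c(face(a,75,44)))[0]-[320,200]+.5)*12-.5,(proj('top',c(face(a,75,20)))[0]-[320,200]+.5)*12-.5)
E
```

```text
-45 scene d [231.6566719  327.66636722] top c1 [385.48193712  67.67741144] lower edge [233.4424031  421.25400735] upper [246.61542567 236.67250582]
-42 scene d [232.39968918 317.26676007] top c1 [385.81912433  71.51038502] lower edge [234.17623712 410.98073355] upper [247.34507337 226.43829317]
-39 scene d [233.14246456 306.86937847] top c1 [386.15714515  75.35267329] lower edge [234.90983142 400.70972495] upper [248.07449642 216.20614495]
-36 scene d [233.88499893 296.47421079] top c1 [386.49600278  79.20431151] lower edge [235.64318685 390.44097029] upper [248.80369565 205.9760501 ]
-33 scene d [234.62729316 286.08124541] top c1 [386.83570044  83.06533508] lower edge [236.37630425 380.17445833] upper [249.53267191 195.74799761]
-63 [371.42842702 135.61968562] [369.87604683 204.02737362]
-37 [380.14887118 234.75817312] [378.45404079 302.41743887]
-13 [388.36617968 328.14396469] [386.53478166 395.07205429]
13 [397.45592998 431.40760635] [395.47082188 497.49758331]
```

View pics/t0d.png

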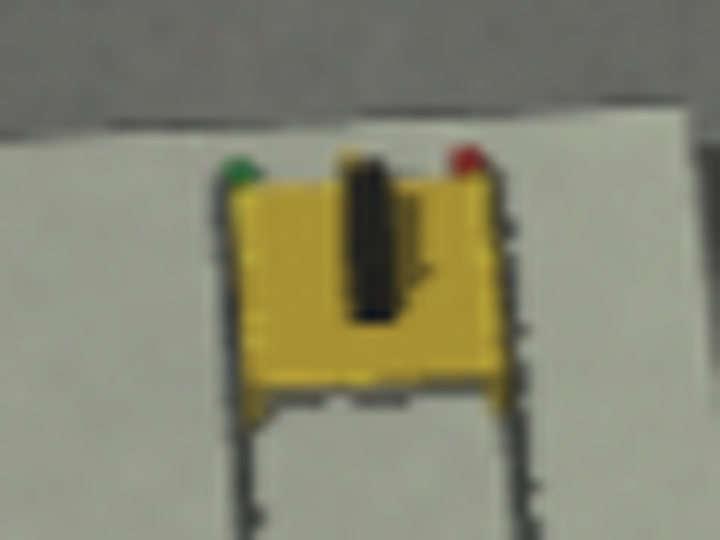

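Both views put the fin at a≈-42, 8 mm above the button's centre, with the cover still over the button. Going down on the fin with the jaws part closed.

```bash
python3 -m pendant '[[0.3,1.5,0.3,0,0],[0.3,1.5,0.2,0,0],[0.3,1.5,0.2,0,0],[0.3,1.5,0,0,0],[0.3,0,0,0,0]]' 15; python3 -m pendant '[[0.3,0,0,0,0],[0.3,0,0,0,0]]';python3 tgt.py|tail -1; python3 tgt.py -39 75 43; python3 - <<'E'
from h import *
crop('scene',250,190,75,75,8,'pics/s12c.png')
E
```

```text
t: 15.35
position: [634.8, -87.1, 119.9]
eef_rot: [1.154, 1.249, -1.159]
force: [-1.1, 1.6, -0.7]
finger_gap: 61.6
t: 15.52
position: [637.6, -88.6, 124.8]
eef_rot: [1.157, 1.242, -1.156]
force: [0.6, -0.1, 0.8]
finger_gap: 48.6
face a,y,n -33.492371404465516 73.58347225760868 65.31016107038818
t 15.5167 pos [637.626 -88.647 124.814] gap 48.553509428372244 F [ 0.584 -0.133  0.776] M [ 0.022  0.022 -0.014]
[[ 0.001  0.997  0.071]
 [ 0.     0.071 -0.997]
 [-1.     0.001 -0.   ]] q [ 0.435  0.417 -0.43   1.593  0.183  1.172 -1.534]
target [631.352 -90.496 102.739] d [ -6.274  -1.85  -22.075] tool cm [ 2.207 -0.64   0.141] yaw tool y 0.07080037698669704 want 0.06840734641020685
```

View pics/s12c.png

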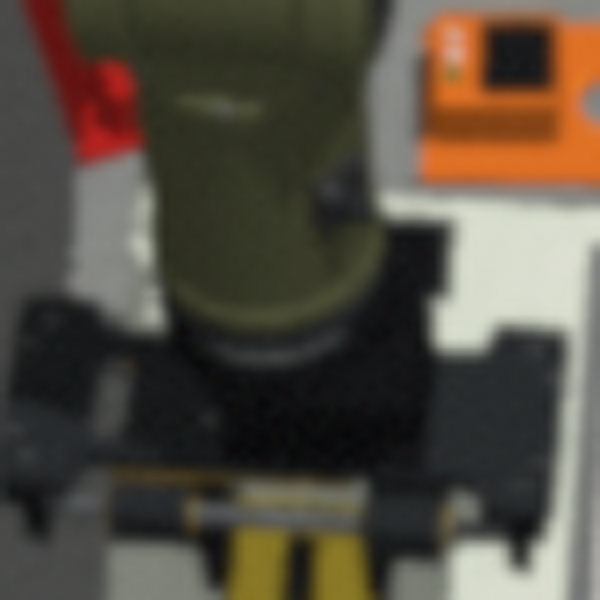

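The fin (crop u≈300) is centred between the fingers (215 and 380). Descend and close.

```bash
python3 -m pendant '[[0.3,1,-0.4,0.07,0],[0.3,0.8,-0.24,0.07,0],[0.3,0.4,0,0,0],[0.3,0,0,0,0],[0.6,0,0,0,0]]' 15; python3 tgt.py|tail -1; python3 -m pendant '[[1,0,0,0,0],[1,0,0,0,0],[1,0,0,0,0],[1,0,0,0,0],[1,0,0,0,0]]';python3 -m pendant '[[1,0,0,0,0],[1,0,0,0,0],[1,0,0,0,0]]';python3 tgt.py|tail -1
```

```text
t: 15.98
position: [630.7, -92.1, 102.1]
eef_rot: [1.158, 1.241, -1.159]
force: [-0.7, -0.2, -1.1]
finger_gap: 28.7
face a,y,n -38.69717073209439 76.57937249085487 42.04223364774181
t: 16.4
position: [631.2, -91.4, 102.7]
eef_rot: [1.159, 1.241, -1.158]
force: [-0.8, 1.5, 0.8]
finger_gap: 10.0
t: 16.65
position: [631.2, -91.4, 102.7]
eef_rot: [1.159, 1.241, -1.158]
force: [-0.6, 1.7, 2.4]
finger_gap: 10.1
face a,y,n -38.83848637834247 75.9170585669233 42.866113413078345
```

Fin pinched (gap 10.0). Slide up the slope.

```bash
python3 -m pendant '[[1,-0.25,-0.43,0,0],[1,-0.4,-0.7,0,0],[1,-0.4,-0.7,0,0],[1,-0.4,-0.7,0,0],[1,0,0,0,0]]' 20; python3 tgt.py|tail -1; python3 -m pendant '[[1,-0.4,-0.7,0,0],[1,-0.25,-0.43,0,0],[1,-0.15,-0.26,0,0],[1,0,0,0,0],[1,0,0,0,0]]';python3 tgt.py|tail -1
```

```text
t: 17.07
position: [604.4, -93.2, 118.1]
eef_rot: [1.158, 1.241, -1.159]
force: [-0.4, 4.5, 3.1]
finger_gap: 9.6
face a,y,n -7.881213005916383 75.89705838085005 42.81304537256956
t: 17.48
position: [591.7, -94.1, 125.5]
eef_rot: [1.158, 1.241, -1.158]
force: [0.6, 6.0, 3.4]
finger_gap: 9.8
face a,y,n 6.881963341384282 75.84282260775595 42.801762870016525
```

```bash
python3 -m pendant '[[1,-0.15,-0.26,-0.1,0],[1,-0.15,-0.26,0,0],[1,0,0,0,0],[1,0,0,0,0]]' 20; python3 tgt.py|tail -1; python3 -m pendant '[[1,-0.15,-0.26,0,0],[1,0,0,0,0],[1,0,0,0,0]]';python3 tgt.py|tail -1; python3 -m pendant '[[1,-0.1,-0.17,0,0],[1,0,0,0,0],[1,0,0,0,0]]';python3 tgt.py|tail -1
```

```text
t: 17.82
position: [589.6, -94.2, 126.7]
eef_rot: [1.162, 1.236, -1.153]
force: [13.8, 3.4, -12.8]
finger_gap: 9.8
face a,y,n 9.229708819148852 75.82262372179125 42.80534133492964
t: 18.07
position: [587.8, -94.3, 127.7]
eef_rot: [1.163, 1.235, -1.152]
force: [17.4, 3.5, -17.0]
finger_gap: 9.5
face a,y,n 11.325800446854227 75.8196876023288 42.754527579663005
t: 18.32
position: [586.3, -94.4, 128.5]
eef_rot: [1.163, 1.235, -1.151]
force: [18.0, 3.7, -18.8]
finger_gap: 9.8
face a,y,n 13.046538972227413 75.79634980084454 42.64288181912218
```

The force jumped to about 20 N at a≈8, which is the upper stop; after that the pads slipped a little on the fin. Travel was 46 mm, meaning the cover had started about 8 mm short of shut. Release and look.

```bash
python3 -m pendant '[[0.5,0,0,0,0],[0.3,0,0,0,0],[0.3,0,0,0,0],[0.3,0,0,0,0],[0.3,-1,0,0,0]]' 10; python3 -m pendant '[[0.6,-2,0,0,0],[1,-2.5,1,0,0],[1,-1.5,2,0,0],[1,0,3,0,0],[1,0,3,0,0]]';python3 -m pendant '[[1,0,2,0,0],[1,0,0,0,0],[1,0,0,0,0]]'; python3 tgt.py -50 75 60; python3 - <<'E'
from h import *
im=optics.get_image('scene'); cv2.imwrite('pics/s13.png',im)
crop('scene',250,180,150,120,5,'pics/s13c.png',im)
im=optics.get_image('top'); cv2.imwrite('pics/t13.png',im)
crop('top',250,150,150,120,5,'pics/t13c.png',im)
E
```

```text
t: 18.73
position: [580.4, -95.1, 138.8]
eef_rot: [1.157, 1.244, -1.162]
force: [-0.3, 0.5, -0.5]
finger_gap: 28.8
t: 19.15
position: [673.7, -89.2, 204.0]
eef_rot: [1.16, 1.236, -1.158]
force: [0.0, 0.1, -0.5]
finger_gap: 5.6
t: 19.4
position: [692.3, -86.6, 200.4]
eef_rot: [1.158, 1.242, -1.159]
force: [-0.5, -0.2, 0.5]
finger_gap: 0.7
t 19.4 pos [692.305 -86.645 200.449] gap 0.6961576717315903 F [-0.544 -0.241  0.465] M [-0.032  0.087  0.031]
[[-0.001  0.998  0.069]
 [ 0.     0.069 -0.998]
 [-1.    -0.001 -0.   ]] q [ 0.393  0.476 -0.433  1.356  0.198  1.353 -1.542]
target [649.336 -89.264 111.962] d [-42.969  -2.619 -88.487] tool cm [ 8.852 -4.298 -0.034] yaw tool y 0.06922620271555927 want 0.06840734641020685
```

View pics/s13c.png

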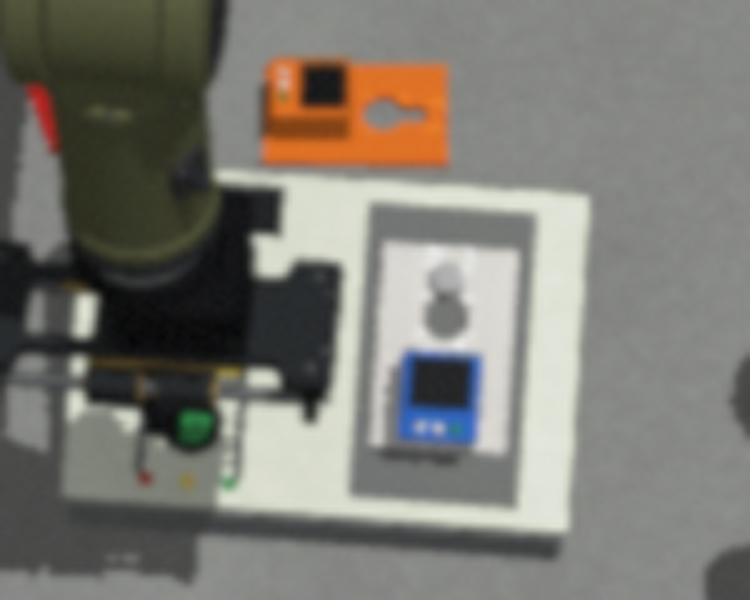

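View pics/t13c.png

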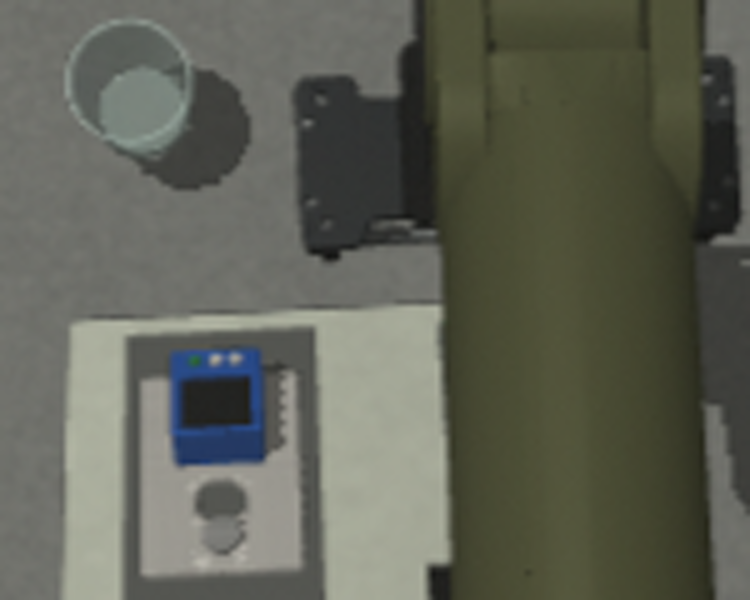

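The green button is exposed at scene crop (197,427), the cover is fully up and the unit is still hanging straight. Check the button's position, then approach with closed fingers.

```bash
python3 -m pendant '[[1,2,-1.5,0,0],[1,2,-1.5,0,0],[1,1.5,-0.9,0,0],[1,1,-0.5,0,0],[1,0,0,0,0]]' 20; python3 -m pendant '[[1,0,0,0,0],[1,0,0,0,0]]'; python3 - <<'E'
from tgt import *
c=T(PC);p=proj('scene',c(face(-50,75,13)))[0];print('btn pred s13c',(p-[250,180]+.5)*5-.5)
here(); go(-50,75,40)
im=optics.get_image('scene'); cv2.imwrite('pics/s14.png',im)
crop('scene',255,215,75,60,8,'pics/s14c.png',im)
E
```

```text
t: 19.92
position: [645.2, -90.7, 133.6]
eef_rot: [1.157, 1.243, -1.163]
force: [-0.1, -0.8, 0.3]
finger_gap: 0.1
t: 20.08
position: [649.3, -89.9, 137.0]
eef_rot: [1.159, 1.239, -1.157]
force: [-0.5, -0.1, 0.3]
finger_gap: 0.6
btn pred s13c [195.36203779 422.87255607]
t 20.0833 pos [649.304 -89.913 137.035] gap 0.5540530564953038 F [-0.512 -0.145  0.26 ] M [ 0.024 -0.033 -0.053]
[[ 0.003  0.998  0.069]
 [-0.     0.069 -0.998]
 [-1.     0.003  0.001]] q [ 0.434  0.429 -0.436  1.551  0.19   1.201 -1.538]
face a,y,n -37.39684463329153 75.64492876977367 81.67635904918049
t 20.0833 pos [649.304 -89.913 137.035] gap 0.5540530564953038 F [-0.512 -0.145  0.26 ] M [ 0.024 -0.033 -0.053]
[[ 0.003  0.998  0.069]
 [-0.     0.069 -0.998]
 [-1.     0.003  0.001]] q [ 0.434  0.429 -0.436  1.551  0.19   1.201 -1.538]
target [639.36  -89.948  94.641] d [ -9.944  -0.035 -42.394] tool cm [ 4.237 -1.003 -0.067] yaw tool y 0.06866259618831783 want 0.06840734641020685
```

View pics/s14c.png

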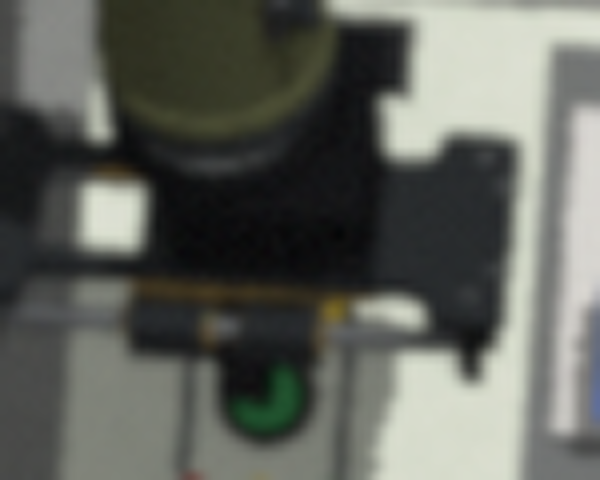

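The button matches the prediction within 1 px, and the closed fingertips are over it. Descend and press along the normal.

```bash
python3 -m pendant '[[1,1.5,-0.4,0,0],[1,1.5,-0.4,0,0],[1,1.2,-0.2,0,0],[1,0,0,0,0],[1,0,0,0,0]]'; python3 tgt.py|tail -1; python3 -m pendant '[[1,0.26,-0.15,0,0],[1,0.26,-0.15,0,0],[1,0,0,0,0],[1,0,0,0,0]]'; python3 tgt.py|tail -1
```

```text
t: 20.55
position: [638.3, -90.4, 93.3]
eef_rot: [1.158, 1.242, -1.159]
force: [1.1, -0.6, 0.8]
finger_gap: 0.3
face a,y,n -49.76525087431151 75.33629478637059 38.28452042062439
t: 20.88
position: [636.0, -90.7, 89.0]
eef_rot: [1.159, 1.239, -1.157]
force: [1.2, -0.5, 0.5]
finger_gap: 0.3
face a,y,n -49.9028930372687 75.50030833058108 33.452695260332476
```

```bash
python3 -m pendant '[[1,0.17,-0.1,0,0],[1,0.17,-0.1,0,0],[1,0,0,0,0],[1,0,0,0,0]]'; python3 tgt.py|tail -1; python3 -m pendant '[[1,0.17,-0.1,0,0],[1,0.17,-0.1,0,0],[1,0,0,0,0],[1,0,0,0,0]]'; python3 tgt.py|tail -1
```

```text
t: 21.22
position: [634.0, -90.8, 85.4]
eef_rot: [1.159, 1.24, -1.157]
force: [2.3, 0.2, 2.7]
finger_gap: 0.4
face a,y,n -49.916903900030135 75.49813864069726 29.275826888760825
t: 21.55
position: [633.3, -90.9, 83.9]
eef_rot: [1.16, 1.237, -1.155]
force: [1.7, 0.1, 9.1]
finger_gap: 0.4
face a,y,n -50.082047486643674 75.49402394677479 27.692753439021583
```

```bash
python3 -m pendant '[[1,0.17,-0.1,0,0],[1,0,0,0,0],[1,0,0,0,0]]'; python3 tgt.py|tail -1; python3 -m pendant '[[1,-0.5,0.3,0,0],[1,-1,0.6,0,0],[1,-2,1,0,0],[1,-2.5,0,0,0],[1,0,0,0,0]]'; python3 tgt.py -39 75 75;python3 - <<'E'
from h import *
im=optics.get_image('scene'); cv2.imwrite('pics/s15.png',im)
crop('scene',250,180,150,120,5,'pics/s15c.png',im)
E
```

```text
t: 21.8
position: [633.3, -90.9, 83.7]
eef_rot: [1.161, 1.235, -1.154]
force: [1.8, 0.3, 14.4]
finger_gap: 0.7
face a,y,n -50.16919378157498 75.53547276811061 27.43658053371895
t: 22.22
position: [651.4, -89.8, 144.1]
eef_rot: [1.16, 1.237, -1.155]
force: [1.0, -0.4, 0.9]
finger_gap: 0.3
t 22.2167 pos [651.367 -89.768 144.09 ] gap 0.3354463320367653 F [ 0.969 -0.445  0.886] M [ 0.021 -0.119  0.015]
[[ 0.005  0.998  0.069]
 [-0.001  0.069 -0.998]
 [-1.     0.005  0.001]] q [ 0.433  0.426 -0.437  1.54   0.188  1.212 -1.537]
target [647.315 -89.403 130.452] d [ -4.052   0.365 -13.638] tool cm [ 1.362 -0.408 -0.066] yaw tool y 0.06883345913331179 want 0.06840734641020685
```

View pics/s15c.png

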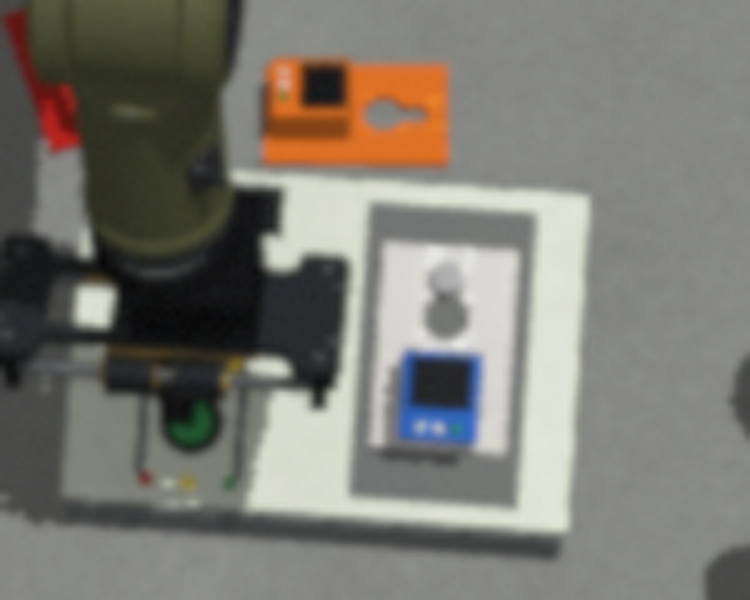

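The button bottomed: n=27.4 against 27.5 expected, with 14 N. Back to the fin, which is now at a≈5.

```bash
python3 -m pendant '[[0.3,-1,-1,0.05,0],[0.3,-1,-1.5,0,0],[0.3,0,-1.5,0,0],[0.3,0,-1,0,0],[0.3,0,0,0,0]]' 15; python3 -m pendant '[[0.3,0,0,0,0],[0.3,0,0,0,0]]'; python3 tgt.py 8 75.8 62; python3 - <<'E'
from h import *
im=optics.get_image('scene'); cv2.imwrite('pics/s16.png',im)
crop('scene',255,185,75,75,8,'pics/s16c.png',im)
E
```

```text
t: 22.68
position: [596.6, -94.3, 158.5]
eef_rot: [1.157, 1.243, -1.162]
force: [-0.3, 0.3, -0.4]
finger_gap: 25.2
t: 22.85
position: [599.4, -93.7, 159.1]
eef_rot: [1.158, 1.242, -1.159]
force: [0.1, 0.2, -0.5]
finger_gap: 29.2
t 22.85 pos [599.383 -93.667 159.06 ] gap 29.168511678478993 F [ 0.105  0.239 -0.468] M [ 0.061  0.012 -0.014]
[[-0.001  0.998  0.069]
 [ 0.     0.069 -0.998]
 [-1.    -0.001 -0.   ]] q [ 0.484  0.314 -0.448  1.653  0.143  1.208 -1.498]
target [600.277 -93.427 142.694] d [  0.894   0.239 -16.367] tool cm [ 1.637  0.092 -0.017] yaw tool y 0.06879650032334127 want 0.06840734641020685
```

View pics/s16c.png

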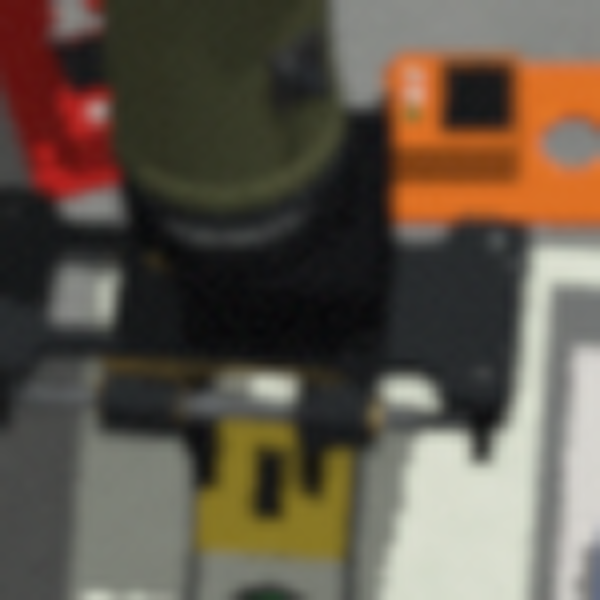

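The fin (265,485) sits between the fingers (208 and 313). Descend, pinch, slide down.

```bash
python3 -m pendant '[[0.3,1,-0.2,0,0],[0.3,1.2,-0.33,0,0],[0.3,1.0,-0.33,0,0],[0.3,0,0,0,0],[0.6,0,0,0,0]]' 20; python3 tgt.py|tail -1; python3 -m pendant '[[1,0,0,0,0],[1,0,0,0,0],[1,0,0,0,0],[1,0,0,0,0],[1,0,0,0,0]]'; python3 tgt.py|tail -1; python3 -m pendant '[[1,0.25,0.43,0,0],[1,0.4,0.7,0,0],[1,0.4,0.7,0,0],[1,0.4,0.7,0,0],[1,0,0,0,0]]'; python3 tgt.py|tail -1
```

```text
t: 23.32
position: [589.8, -94.2, 126.4]
eef_rot: [1.158, 1.243, -1.16]
force: [-0.7, 0.2, -0.0]
finger_gap: 28.2
face a,y,n 8.953415352564678 75.83804405515126 42.68797794692841
t: 23.73
position: [590.9, -94.0, 128.1]
eef_rot: [1.159, 1.241, -1.158]
force: [0.1, 0.8, 0.7]
finger_gap: 9.8
face a,y,n 8.793825801889582 75.75045285922297 44.682725877556805
t: 24.15
position: [618.0, -92.2, 112.5]
eef_rot: [1.159, 1.24, -1.156]
force: [2.9, 0.6, 0.6]
finger_gap: 10.5
face a,y,n -22.504704439156555 75.82353871540063 44.691075604031695
```

```bash
python3 -m pendant '[[1,0.4,0.7,0,0],[1,0.4,0.7,0,0],[1,0.25,0.43,0,0],[1,0,0,0,0],[1,0,0,0,0]]'; python3 tgt.py|tail -1; python3 -m pendant '[[1,0.15,0.26,0,0],[1,0,0,0,0],[1,0,0,0,0]]'; python3 tgt.py|tail -1; python3 -m pendant '[[1,0.1,0.17,0,0],[1,0,0,0,0],[1,0,0,0,0]]'; python3 tgt.py|tail -1
```

```text
t: 24.57
position: [635.1, -91.1, 102.5]
eef_rot: [1.159, 1.24, -1.157]
force: [2.5, 0.9, 1.5]
finger_gap: 9.9
face a,y,n -42.29551946291052 75.8867695256425 44.66045725688414
t: 24.82
position: [637.2, -91.0, 101.4]
eef_rot: [1.159, 1.24, -1.158]
force: [2.2, 1.4, 1.0]
finger_gap: 9.5
face a,y,n -44.688442343593124 75.90289364927409 44.70850219898074
t: 25.07
position: [638.5, -90.9, 100.6]
eef_rot: [1.158, 1.241, -1.158]
force: [-0.1, 1.7, 4.5]
finger_gap: 10.0
face a,y,n -46.25812542123404 75.88403482807968 44.71796186566324
```

```bash
python3 -m pendant '[[1,0.1,0.17,0,0],[1,0,0,0,0],[1,0,0,0,0]]' 30; python3 tgt.py|tail -1; python3 -m pendant '[[1,0.1,0.17,0,0],[1,0,0,0,0],[1,0,0,0,0]]'; python3 tgt.py|tail -1
```

```text
t: 25.32
position: [638.8, -90.9, 100.4]
eef_rot: [1.156, 1.243, -1.161]
force: [-5.7, 0.9, 12.7]
finger_gap: 9.8
face a,y,n -46.54085938371139 75.91125710142252 44.65751597736621
t: 25.57
position: [639.0, -90.9, 100.3]
eef_rot: [1.155, 1.245, -1.164]
force: [-11.8, 2.0, 18.3]
finger_gap: 9.4
face a,y,n -46.82577758451375 75.91953417133891 44.66789429957583
```

Hard stop at a=-46.5, 55.3 mm below the open position: fully shut. Release and retreat.

```bash
python3 -m pendant '[[0.5,0,0,0,0],[0.3,0,0,0,0],[0.3,0,0,0,0],[0.3,0,0,0,0],[0.3,-1,0,0,0]]' 10; python3 -m pendant '[[0.3,-2,0,0,0],[0.3,-3,0,0,0],[0.3,-3,0,2.5,0],[0.3,-1,0,3.5,0],[0.3,0,-1,3.5,0]]';python3 -m pendant '[[0.3,0,-1,3.5,0],[0.3,0,-1,3.5,0],[0.3,0,-1,3.5,0],[0.3,0,0,0,0],[0.3,0,0,0,0]]'; python3 - <<'E'
from h import *
st()
im=optics.get_image('scene'); cv2.imwrite('pics/s17.png',im)
crop('scene',250,180,150,120,5,'pics/s17c.png',im)
im=optics.get_image('top'); cv2.imwrite('pics/t17.png',im)
crop('top',250,195,150,110,5,'pics/t17c.png',im)
E
```

```text
t: 25.98
position: [640.0, -91.0, 105.7]
eef_rot: [1.157, 1.245, -1.162]
force: [-1.0, -0.3, -0.3]
finger_gap: 29.0
t: 26.4
position: [642.2, -185.7, 203.6]
eef_rot: [1.158, 1.235, -1.15]
force: [-0.2, -1.3, -0.8]
finger_gap: 30.2
t: 26.82
position: [614.2, -297.4, 198.3]
eef_rot: [1.162, 1.238, -1.164]
force: [1.0, 0.4, -0.6]
finger_gap: 30.3
t 26.8167 pos [ 614.19  -297.377  198.256] gap 30.268887947804206 F [ 1.029  0.387 -0.62 ] M [ 0.131 -0.044 -0.047]
[[-0.001  0.998  0.062]
 [-0.001  0.062 -0.998]
 [-1.    -0.001  0.001]] q [ 0.675  0.433 -0.359  1.406  0.154  1.33  -1.199]
```

View pics/s17c.png

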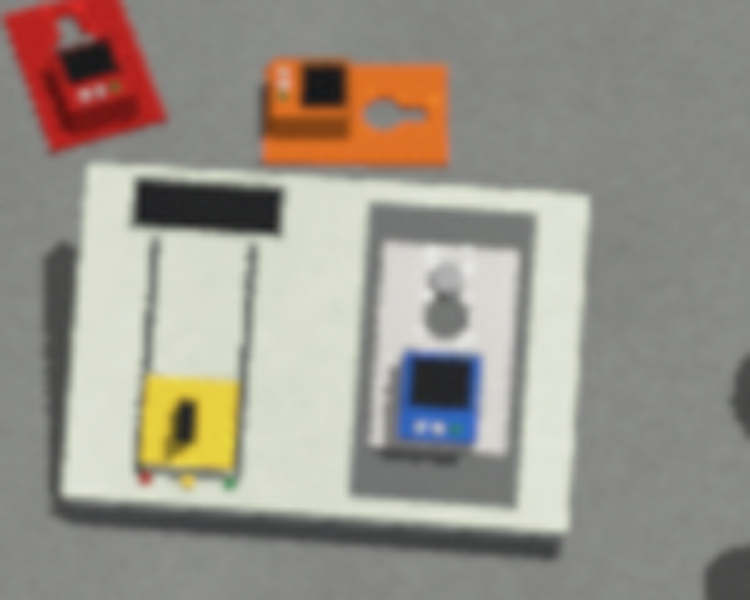

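View pics/t17c.png

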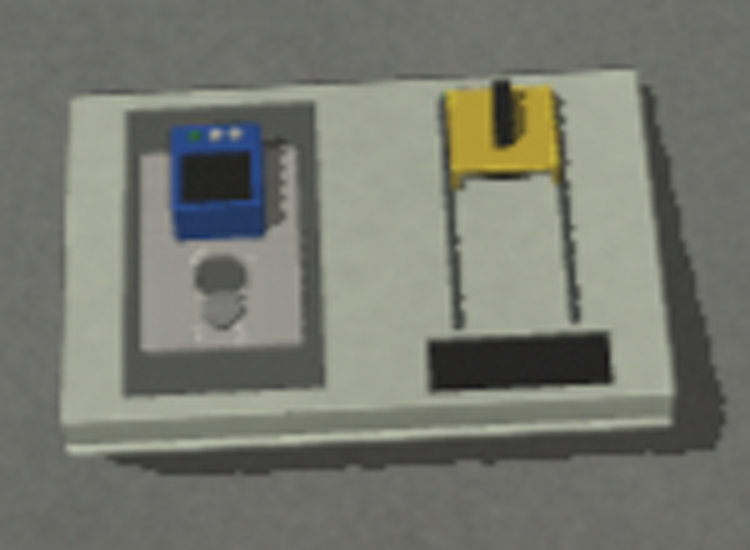

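View pics/s17.png

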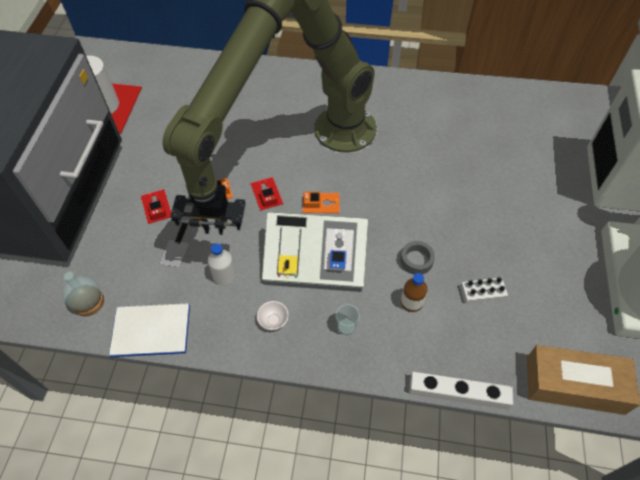

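```bash
python3 - <<'E'
from tgt import *
c=T(PC)
for cx in (4,8):
  for n,off,f,nm in (('scene',[250,180],5,'s'),('top',[250,195],5,'t')):
    print(cx,nm,((proj(n,c([face(cx+60,-30,4),face(cx+60,-110,4),face(cx-60,-30,4),face(cx-60,-110,4),face(45,-70,11.5),face(cx+18,-70,3)]))-off+.5)*f-.5).round(1).tolist())
E
```

```text
4 s [[387.5, 242.1], [523.3, 250.9], [373.7, 445.5], [510.0, 454.9], [453.0, 277.9], [450.6, 317.7]]
4 t [[308.4, 346.7], [146.2, 354.9], [301.4, 149.6], [146.9, 157.5], [225.7, 310.1], [226.3, 280.7]]
8 s [[388.0, 235.4], [523.7, 244.1], [374.2, 438.7], [510.4, 448.1], [453.0, 277.9], [451.0, 310.9]]
8 t [[308.6, 353.6], [146.2, 361.9], [301.6, 155.9], [146.8, 163.8], [225.7, 310.1], [226.4, 287.3]]
```

The hung plate's corners match the fully-home prediction within about 2 mm in both views, and the fin matches shut (a=-50). The gripper is clear. Handing in.

```bash
python3 -m pendant '[[0.3,0,0,0,0],[0.3,0,0,0,0],[0.3,0,0,0,0]]'; python3 -c "
from cell import ticket
print(ticket.sign_off())"
```

```text
t: 27.17
position: [616.4, -291.4, 198.4]
eef_rot: [1.157, 1.242, -1.156]
force: [0.7, -0.6, 0.7]
finger_gap: 30.4
the job is handed in; nothing more can be done
None
```

The job is done and handed in at t ≈ 27 s; the hand-in reported no verdict.

**What I did**
1. Pinched the blue unit and pressed it on the slope so it pivoted 30° in the jaws.
2. Slipped the keyhole over the stud without any contact, then slid it down to the slot's end, where it met about 19 N, and released it.
3. Slid the cover up to its stop, pressed the button, and slid the cover back down until it stopped.

**What the last checks showed**
- **Unit:** the plate's corners match the fully-home position within about 2 mm in both views, and it hangs straight.
- **Button:** it went all the way down, stopping at 27.4 mm against 27.5 expected under 14 N.
- **Cover:** it moved 55.3 mm from open to shut, and the fin is where it should be when shut.
- **Rest of the bench:** nothing else looks moved, and the gripper touches nothing.

**What disagreed**
- The cover started about 8 mm short of fully shut, so it opened only 46 mm before its stop. The pads slipped about 5 mm on the fin there.
- There is a steady offset of about 1 px in the camera fits.

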